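# Clamp the tea tins for the road

### The arm

A 6-joint arm with a two-finger parallel gripper is mounted at the origin on the work surface. World frame = base frame: x ahead of the robot, y to its left, z up, the work surface at z = 0. Lengths are in mm, angles in rad, forces in N, time in s.
With the tool pointing down it reaches from about 350 to 975 mm from the base axis. Payload 7.1 kg.
Tool frame: the origin (TCP) lies midway between the tips of the shut fingers; the grasp point (between the pads) lies 19 mm behind it (ctrl.tcp_to_grasp is the distance from the TCP to the grasp point, in mm); z points along the fingers, y is the line along which they close (so a half turn about z gives the same grasp; the last joint's range is limited). The gripper opens to 88 mm and grips with 3 to 60 N. Pads are 20 mm wide; open, the fingers measure 115 mm over their backs; the gripper's body (75 mm by 178 mm) begins 61 mm behind the grasp point.
Start: joints at [-1.199, 0.423, 1.63, -0, 1.089, -0.019], TCP at [238.096, -577.854, 222.675] pointing down, gripper open.
Joint ranges: [-3, 3], [-0.9, 2.11], [0.09, 2.58], [-1.31, 4.45], [0.11, 2.69], [-2.54, 2.54]. Speed limits (rad/s): [2.39, 2.39, 3.01, 3.14, 3.14, 3.14].

### API

Orientations are given as a rotation vector (axis times angle).
In Python, from workcell import get_obs, cams, ticket, boxes_of, ctrl gives the robot as it stands.
- The arm moves only by the shell command python3 -m creep 'ROWS' [OPENING]. ROWS is JSON, one flat list of numbers, 4 for each row, row after row: the shift along the world's x, y, z in m, then the turn about the world's z in rad. In form: [tx, ty, tz, spin, tx, ty, tz, spin, ...]. A call has 1 to 10 rows; each row is the pose to reach, as a shift and turn from the pose commanded when the call began; what a row does not reach only later rows make up. A row lasts 1/12 s, in which the tool goes at most 41.7 mm and 7.16 degrees, less where a joint would pass 70% of its speed; a pose out of reach is approached as far as the arm can. A call with a gripper value outside its range is refused whole. OPENING is the opening, from 0 (shut) to 1 (fully open), set as the call begins (- or left out, the last holds). The fingers move at their own pace and stop on an object; the grip force is fixed at half the most. Time passes only in rows, so rows that repeat a pose let the fingers close. It gives the time, the measured TCP pose, the force, the opening and the grip force at its end, in the units of the state.
- get_obs(): the state, without advancing time (a new reading comes with each control period).
- cams.get_image(name): name is "scene" or "side" or "wrist"; returns (picture, depth): 480x640x3 uint8, red, green, blue; 480x640 float32, mm along the optical axis (not along the pixel's ray), 0 where there is no reading.
- cams.get_calibration(name): a dict with "mtx" (3x3 intrinsics, pixels), "D" ([k1, k2, p1, p2, k3] as OpenCV has them; the pictures are not rectified), "R" (3x3) and "t" (3): a world point X has camera coordinates R X + t; the wrist camera has in their place "mount" (4x4, takes a point from camera to tool coordinates, whose origin is the TCP and whose axes are the flange's). Camera axes: x right, y down, z forward; pixel columns grow to the right and rows downward; lengths in mm; the calibration is good to about 2 mm. A picture is of the moment at which its call begins: read the wrist's pose just before it. get_calibration takes no time and is no camera call.
- ticket.close_job(): hands the job in; it is judged then, once.
Trained networks look in the newest picture that a camera, given by its name, has taken for a name from the list of things; names that differ only in an ending like _2 or _b are one class to them, and where a whole thing is asked for, a point or a joint stands for the part that bears it (a point fixed in the world has none). Each returns a list of dicts, best first, with "score" (0 to 1); they miss things now and then, are a little off and sometimes report something else, mostly with a low value. They report only what shows in the picture. A call takes as long as a camera call. They do not tell look-alikes from the thing itself.
- boxes_of(camera, target): "centre" ([column, row] in pixels, amid what is visible of it).
The state is a dict: "t": time; "qpos": joint angles; "qvel": joint speeds; "joint_torque": joint torques, N m; "ee_pos": TCP position; "orientation": TCP orientation; "ft_force": force on the tool from outside, world axes, zero at the start; "moment": the same for the moment, N m; "width": finger opening in mm; "grasp_force": force on a finger pad.
Only numpy, scipy, OpenCV 4.12 (cv2) and the standard library are available. Lean on these libraries where they do the work, as an engineer would, in place of code of your own. Each camera call takes 0.05 s, during which the arm holds its last target. There are 200 camera calls.

### The job

Make the tea tins ready for wheeling the trolley away. First press the clamp rack's pump treadle right down to its stop and let it up again, so that the rack sticks to the trolley; then, holding the quick-release lever down, slide the jaw open and stand every square tea tin upright on the rack's floor in one row between the jaws, each with its broad side towards the jaws and roughly on the centre line. Hold the lever down again and slide the jaw up against the row, let the lever spring up, then screw the jaw tight with the wing knob; leave the other tea things where they stand.

Things in the scene. Friction and masses are not known exactly. Their poses are not given: they have to be found in the camera images.
- rack: clamp rack fixed on the trolley top: floor plate 85 (x) x 400 (y) mm, upper face 15 mm up, a low curb along each long side (top 24 mm up, 77 mm clear between). Fixed jaw near its -y end (75 wide, 16 thick, top 60 mm up), carriage with the moving jaw at its +y side, both square to y; pump treadle beyond the fixed jaw. Origin: centre of the underside; y along it, x across (away from the robot), z up
- fixed_jaw (a point): middle of the fixed jaw's clamping face, 135 mm to -y of the rack's origin, 37 mm above the trolley top; frame parallel to the rack's; the tins go on its +y side
- jaw_face (a point): middle of the moving jaw's clamping face (looks to the rack's -y; jaw plate 75 mm wide, 12 thick, top 61 mm up), 37 mm above the trolley top; frame parallel to the rack's
- carriage (a joint): travel of the carriage (grey block 89 x 70 mm, top 65 mm up, starting 27 mm behind the jaw's face) towards the fixed jaw, m, 0 (fully open, jaws 203 mm apart) to 0.165; starts run in. It carries jaw, lever and wing knob. With the lever up a brake shoe locks it to the rack (slips only at some 20 to 30 N); with the lever down it slides with about 1 N
- lever (a joint): quick-release lever, rad: about -0.12 up (sprung, shoe locked), 0.20 fully down (stop); frees above 0.05. A steel see-saw paddle on the carriage's robot side (-x), its axle parallel to the rack's y; press the paddle down to free the carriage. Takes about 11 N to start and 14 N at the stop, at lever_pad
- lever_pad (a point): middle of the paddle's upper face, 110 mm to -x of the rack's centre line, 50 mm from the axle, about 53 mm above the trolley top when up, 37 mm fully down. Paddle 56 mm along y with an upright ear at each end (5 thick, 14 mm high, 48 mm clear between): a closed gripper standing between the ears can hold it down and pull the carriage along y
- knob (a joint): turn of the wing knob, rad, 0 to 6.28, growing clockwise seen from above; each rad drives the jaw 2 mm out of the carriage towards the fixed jaw. Stiff (about 0.1 N m), stays where left, starts near 0. Some 2 rad after the jaw touches the row it is tight; much more and the brake shoe slips
- jaw (a joint): how far the moving jaw is pressed back on its rubber spring buffer, m: 0 free, grows with the clamping force at 3 N per mm, stop at 0.008. The jaw is tight when pressed back by 3 to 4 mm; the brake shoe slips, and the jaw goes slack, beyond about 6 mm
- knob_grip (a point): on the knob's vertical axis on top of the carriage, 62 mm to +y of the jaw's face at knob 0, at the height to grip (91 mm above the trolley top). The black wing is 46 mm long (its x), 11 thick (its y), from 78 to 104 mm up; it turns with the knob and lies along the rack's x at knob 0
- treadle (a joint): pump treadle, rad: 0 up (sprung), 0.28 fully down (stop). Hinged on its far (+x) side, free edge raised towards the robot; springs back by itself. One full stroke sucks the rack's vacuum feet down. Takes about 5 N to start and 12 N at the stop, at treadle_pad
- treadle_pad (a point): where to press the treadle: on the upper face of its steel plate (88 x 56 mm), 68 mm from the hinge; about 44 mm above the trolley top when up, 19 mm lower when fully down; moves with it
- tin1: a closed squat metal tea tin, square-cornered, with a paper label band and a seam; 56 (its x) x 34 (its y) x 44 mm high, about 0.16 kg; origin at the centre of its underside, z up. 3 to 5 tins are there; the absent ones read None
- tin2: a closed squat metal tea tin, square-cornered, with a paper label band and a seam; 56 (its x) x 34 (its y) x 44 mm high, about 0.16 kg; origin at the centre of its underside, z up. 3 to 5 tins are there; the absent ones read None
- tin3: a closed squat metal tea tin, square-cornered, with a paper label band and a seam; 56 (its x) x 34 (its y) x 44 mm high, about 0.16 kg; origin at the centre of its underside, z up. 3 to 5 tins are there; the absent ones read None
- tin4: a closed squat metal tea tin, square-cornered, with a paper label band and a seam; 56 (its x) x 34 (its y) x 44 mm high, about 0.16 kg; origin at the centre of its underside, z up. 3 to 5 tins are there; the absent ones read None
- tin5: a closed squat metal tea tin, square-cornered, with a paper label band and a seam; 56 (its x) x 34 (its y) x 44 mm high, about 0.16 kg; origin at the centre of its underside, z up. 3 to 5 tins are there; the absent ones read None
- flask: bystander: maroon vacuum flask, 86 mm across, 235 high; origin at the centre of its underside
- teapot: bystander: white ceramic teapot with lid, 125 mm across, 117 high, spout to its +x and handle to its -x (each to about 100 mm out); origin at the centre of its underside
- mug1: bystander: glass mug, 72 mm across, 85 high, handle at its +y; origin at the centre of its underside
- mug2: bystander: glass mug, as mug1; origin at the centre of its underside
- sugar_jar: bystander: glass jar with steel cap, 60 mm across, 75 high; origin at the centre of its underside
- round_tin: bystander: round metal tin, 52 mm across, 36 high; not a square tea tin; origin at the centre of its underside
- saucer: bystander: white saucer, 110 mm across, 16 high; origin at the centre of its underside
Things that resemble listed ones, but are neither listed nor needed, are in the scene too. What is shaped like the tin1 but brown or red is not meant.

How it is judged (in metres and radians):
On the way, in this order (a step that is already met when the one before it is completed fails the run):
1. the pump treadle is pressed down to its stop (value of joint treadle above 0.25 rad), for 0.2 s.
2. the treadle is up again and every tea tin stands upright in the row between the jaws (value of joint treadle below 0.05 rad and x of tin1 in the frame of rack between -0.02 and 0.02 m and y of each of tin1, tin2, tin3, tin4, tin5 in the frame of fixed_jaw above 0.01 m and y of each of tin1, tin2, tin3, tin4, tin5 in the frame of jaw_face below -0.01 m and z of tin1 in the frame of rack between 0.008 and 0.022 m and angle between each of tin1, tin2, tin3, tin4, tin5's own z axis and vertical below 0.1 rad and angle between the y axis of each of tin1, tin2, tin3, tin4, tin5 and the y axis of rack, either way round below 0.2 rad and x of tin2 in the frame of rack between -0.02 and 0.02 m and z of tin2 in the frame of rack between 0.008 and 0.022 m and x of tin3 in the frame of rack between -0.02 and 0.02 m and z of tin3 in the frame of rack between 0.008 and 0.022 m and x of tin4 in the frame of rack between -0.02 and 0.02 m and z of tin4 in the frame of rack between 0.008 and 0.022 m and x of tin5 in the frame of rack between -0.02 and 0.02 m and z of tin5 in the frame of rack between 0.008 and 0.022 m), for 0.2 s.
3. with the lever held down, the jaw has been slid up to the row (within 8 mm of the nearest tin) (value of joint lever above 0.05 rad and y of any of tin1, tin2, tin3, tin4, tin5 in the frame of jaw_face above -0.025 m), for 0.1 s.
4. the lever has sprung up with the jaw still at the row (value of joint lever below -0.03 rad and y of any of tin1, tin2, tin3, tin4, tin5 in the frame of jaw_face above -0.025 m), for 0.2 s.
5. the jaw is screwed tight: knob turned past 0.6 rad and the jaw presses on the row, its buffer pressed back more than 2 mm (value of joint knob above 0.6 rad and value of joint jaw above 0.002 m), for 0.3 s.
At the end, for the whole second after the job is handed in: every tea tin there stands upright (within 0.1 rad) on the rack's floor between the jaws, within 20 mm of the centre line and 0.2 rad of square, at rest; lever and treadle are up; the knob is past 0.6 rad and the jaw is at the row, its buffer pressed back over 2 mm (all of step 2 and all of step 4 and all of step 5 and linear speed of each of tin1, tin2, tin3, tin4, tin5 below 0.02 m/s); the robot touches nothing.
It fails at once if another tea thing is shoved more than 40 mm or tipped over (distance of any of flask, teapot, mug1, mug2, sugar_jar, round_tin, saucer from where it was at the start of the episode above 0.04 m or angle between any of flask, teapot, mug1, mug2, sugar_jar, round_tin, saucer's own z axis and vertical above 0.5 rad).
Of tin1, tin2, tin3, tin4, tin5 only 3 to 5 are there at a start; the rules pass over those that are not, and their reading is None.
At some moment in a run one of tin1, tin2, tin3, tin4, tin5 may be knocked a few centimetres aside while the robot is not near it.
Once in a run the grip may slacken for a moment while it holds something.
It also fails if it takes over 210 s, if anything falls off the work surface, if the arm or the gripper's body presses on something with over 40 N, if the wrist force passes 120 N, or if a joint passes its speed limit or range.

## Working session

There is one attempt and no reset: what is moved stays moved. The work goes in short steps, Python scripts to look and compute and a shell command to move; the robot and the scene stay as the last step left them, time stands still between calls to the robot, and variables do not carry over. Pictures are saved under pics/ and viewed, at most 16 in all, crops included, and the job is handed in when it is done.

```bash
mkdir -p pics; ls; cat > h.py <<'E'
import numpy as np, cv2
from workcell import get_obs, cams, ticket, boxes_of, ctrl
from scipy.spatial.transform import Rotation as Ro
def cam(name):
    c=cams.get_calibration(name)
    K=np.array(c["mtx"],float);D=np.array(c["D"],float)
    if "mount" in c:
        o=get_obs();T=np.eye(4);T[:3,:3]=Ro.from_rotvec(o["orientation"]).as_matrix();T[:3,3]=o["ee_pos"]
        M=T@np.array(c["mount"],float);R=M[:3,:3].T;t=-R@M[:3,3]
    else: R=np.array(c["R"],float);t=np.array(c["t"],float).ravel()
    return K,D,R,t
class V:
    def __init__(s,name):
        s.K,s.D,s.R,s.t=cam(name);s.im,s.d=cams.get_image(name);s.name=name
    def save(s,f,crop=None,k=1):
        im=s.im[...,::-1]
        if crop: a,b,c,d=crop;im=im[b:d,a:c]
        if k!=1: im=cv2.resize(im,None,fx=k,fy=k,interpolation=cv2.INTER_CUBIC)
        cv2.imwrite("pics/"+f,im)
    def rays(s,uv):
        return cv2.undistortPoints(np.array(uv,float).reshape(-1,1,2),s.K,s.D).reshape(-1,2)
    def w(s,uv,depth=None):   # by depth
        uv=np.array(uv,float).reshape(-1,2);n=s.rays(uv)
        if depth is None: depth=np.array([s.d[int(round(v)),int(round(u))] for u,v in uv])
        P=np.c_[n,np.ones(len(n))]*np.array(depth).reshape(-1,1)
        return (P-s.t)@s.R
    def wz(s,uv,z):    # by plane z
        n=s.rays(uv);r=np.c_[n,np.ones(len(n))]@s.R;c=-s.R.T@s.t
        return c+r*((z-c[2])/r[:,2:])
    def px(s,X):
        return cv2.projectPoints(np.array(X,float).reshape(-1,1,3),cv2.Rodrigues(s.R)[0],s.t,s.K,s.D)[0].reshape(-1,2)
    def cloud(s):
        v,u=np.mgrid[0:480,0:640];uv=np.c_[u.ravel(),v.ravel()]
        return s.w(uv,s.d.ravel()).reshape(480,640,3)
E
python3 - <<'E'
from h import *
print(ctrl.tcp_to_grasp,get_obs())
for n in ("scene","side"):
    v=V(n);v.save(n+"0.png");print(n,-v.R.T@v.t)
    for k in ("tin1","rack","lever","knob","treadle","lever_pad","knob_grip","treadle_pad","jaw_face","round_tin"):
        for b in boxes_of(n,k)[:7]:
            c=b["centre"];print(k,np.round(c),round(b["score"],2),np.round(v.w([c])[0]))
E
```

```text
pics
18.700000000000003 {'t': 0.0, 'qpos': array([-1.19902210e+00,  4.23854504e-01,  1.63070694e+00,  1.17552751e-05,
        1.08860210e+00, -1.89612229e-02]), 'qvel': array([ 0.00201579,  0.00043163, -0.00036833,  0.00088157, -0.00071932,
       -0.00014635]), 'joint_torque': array([ 1.23068297e-03, -5.44621754e+01, -2.73665392e+01,  6.46385341e-02,
        2.27975263e-02, -1.11299771e-04]), 'ee_pos': array([ 237.88430732, -577.34029559,  221.88651891]), 'orientation': array([-3.08031085e+00, -6.09559847e-01,  4.16731964e-04]), 'ft_force': array([-0.07470834,  0.19217663,  0.38621137]), 'moment': array([-0.0029966 ,  0.04159981,  0.0678503 ]), 'grasp_force': 0.0, 'width': 87.67633105798757}
scene [ 987.3175217  -615.5779055   906.00034302]
tin1 [204. 308.] 0.96 [ 414. -356.   45.]
tin1 [210. 271.] 0.89 [ 342. -274.   42.]
tin1 [151. 365.] 0.88 [ 428. -522.   42.]
tin1 [298. 310.] 0.8 [ 591. -228.   44.]
tin1 [295. 353.] 0.76 [ 656. -315.   46.]
tin1 [236. 356.] 0.76 [ 560. -396.   46.]
tin1 [294. 409.] 0.71 [ 731. -408.   43.]
rack [368. 235.] 0.61 [595.  54.  54.]
rack [294. 351.]
[... 603 characters left out ...]
0.88 [ 298. -412.   45.]
tin1 [421. 171.] 0.86 [ 412. -494.   38.]
tin1 [419. 226.] 0.77 [ 330. -246.   39.]
tin1 [382. 238.] 0.73 [ 404. -147.   43.]
tin1 [329. 183.] 0.64 [ 643. -288.   42.]
tin1 [368. 178.] 0.64 [ 549. -376.   39.]
tin1 [408. 200.] 0.57 [149. 701. 955.]
rack [269. 282.] 0.89 [584. 147.  64.]
lever [297. 291.] 0.56 [514. 130.  52.]
knob [263. 262.] 0.57 [615. 122.  95.]
treadle [309. 234.] 0.6 [592. -67.  40.]
lever_pad [263. 263.] 0.73 [616. 122.  94.]
lever_pad [300. 289.] 0.69 [512. 121.  48.]
knob_grip [261. 261.] 0.59 [624. 120.  92.]
treadle_pad [314. 230.] 0.64 [585. -86.  40.]
jaw_face [281. 259.] 0.48 [600.  66.  59.]
round_tin [372. 211.] 0.83 [ 480. -259.   22.]
```

View pics/scene0.png

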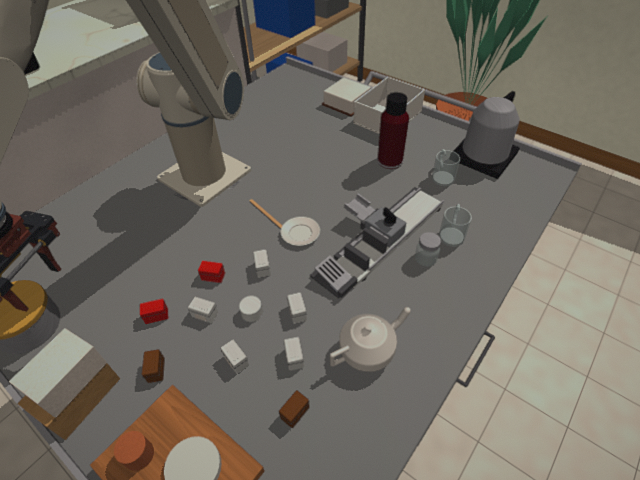

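View pics/side0.png

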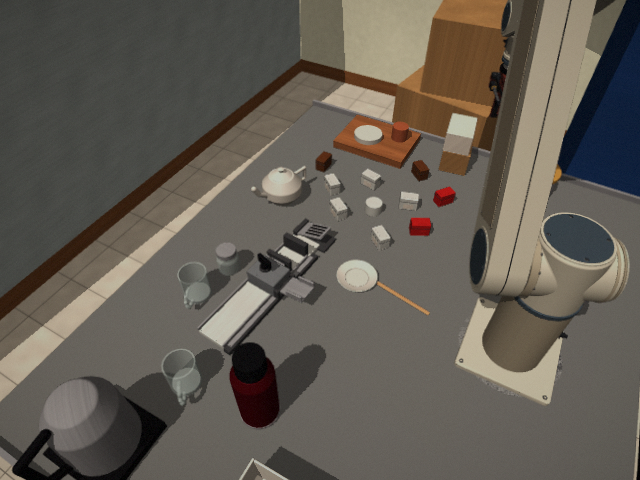

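Scene view: five white square tins at px (261,263), (202,308), (297,307), (234,355), (293,353). The look-alikes are red at (210,271) and (153,310), brown at (151,365) and (294,408), and a round white tin at (250,308). The rack runs from the treadle (333,273) past the carriage (385,220) to (440,200). The side view shows the same things.

```bash
cat >> h.py <<'E'
def tins(v,zlo=34,zhi=56,verbose=True):
    P=v.cloud();hsv=cv2.cvtColor(v.im,cv2.COLOR_RGB2HSV)
    m=(v.d>0)&(P[...,2]>zlo)&(P[...,2]<zhi)&(hsv[...,1]<70)&(hsv[...,2]>110)
    n,l,st,c=cv2.connectedComponentsWithStats(m.astype(np.uint8));out=[]
    for i in range(1,n):
        if st[i,4]<40: continue
        q=P[l==i];uv=np.argwhere(l==i)[:,::-1]
        W=v.wz(uv,44.)[:,:2] if zlo<44 else q[:,:2]
        (cx,cy),(a,b),th=cv2.minAreaRect(W.astype(np.float32))
        if a<b: a,b,th=b,a,th+90
        out.append((cx,cy,a,b,(th+90)%180-90,st[i,4],np.round(c[i]),np.median(q[:,2])))
        if verbose: print("xy %.0f %.0f size %.0f %.0f long-axis %.1f deg n%d px %s z%.0f"%tuple([*out[-1][:6],out[-1][6],out[-1][7]]))
    return out
E
python3 - <<'E'
from h import *
for n in ("scene","side"):
    v=V(n);tins(v)
    P=v.cloud()
    # rack: points near it, above the table
    sel=(v.d>0)&(P[...,0]>450)&(P[...,0]<780)&(P[...,1]>-160)&(P[...,1]<330)
    q=P[sel]
    print("table z",np.median(P[(v.d>0)&(abs(P[...,2])<12)][:,2]))
    f=q[(q[:,2]>10)&(q[:,2]<19)]
    (cx,cy),(a,b),th=cv2.minAreaRect(f[:,:2].astype(np.float32));print("floor",cx,cy,a,b,th,len(f))
    c=q[(q[:,2]>60)&(q[:,2]<69)];
    (cx,cy),(a,b),th=cv2.minAreaRect(c[:,:2].astype(np.float32));print("carr",cx,cy,a,b,th,len(c))
    k=q[(q[:,2]>95)&(q[:,2]<112)&(abs(q[:,0]-620)<60)]; print("knob",k.mean(0),len(k))
    v.save(n+"z.png",(310,180,450,300) if n=="scene" else (190,210,350,350),5.5 if n=="scene" else 4)
E
```

```text
xy 636 1997 size 489 91 long-axis -0.4 deg n455 px [590.  12.] z44
xy 448 810 size 210 11 long-axis 0.0 deg n86 px [450.  99.] z39
xy 635 404 size 51 29 long-axis 18.5 deg n80 px [444. 174.] z43
xy 515 130 size 74 53 long-axis -8.6 deg n232 px [361. 210.] z51
xy 767 196 size 54 28 long-axis 16.8 deg n113 px [452. 234.] z45
xy 418 -168 size 57 34 long-axis -39.4 deg n221 px [261. 258.] z44
xy 577 -90 size 70 53 long-axis -13.7 deg n231 px [327. 268.] z43
xy 576 -217 size 54 34 long-axis -36.4 deg n285 px [296. 303.] z43
xy 401 -356 size 57 33 long-axis 18.5 deg n286 px [201. 305.] z44
xy 493 -286 size 50 47 long-axis -46.7 deg n228 px [250. 305.] z35
xy 647 -311 size 55 33 long-axis -40.0 deg n364 px [293. 350.] z44
xy 547 -394 size 56 34 long-axis -12.7 deg n378 px [233. 352.] z44
xy 641 -590 size 101 73 long-axis 38.1 deg n1983 px [193. 460.] z47
table z -0.14771191149394425
floor 622.1957397460938 97.2353515625 456.109375 258.8299560546875 67.21255493164062 2185
carr 631.4249877929688 65.22212219238281 443.5132751464844 295.22552490234375 89.94617462158203 867
knob [618.51989436 11
[... 465 characters left out ...]
0 deg n151 px [338. 205.] z42
xy 416 -162 size 57 37 long-axis -40.7 deg n181 px [380. 233.] z42
xy 562 -78 size 75 27 long-axis 55.9 deg n46 px [319. 234.] z46
xy 522 121 size 63 53 long-axis -3.1 deg n324 px [296. 287.] z51
xy 732 246 size 52 23 long-axis 54.5 deg n114 px [198. 291.] z45
xy 595 444 size 48 19 long-axis 72.4 deg n108 px [190. 382.] z44
xy 352 524 size 36 4 long-axis -0.8 deg n47 px [266. 475.] z47
table z -0.8786932978502439
floor 613.7171630859375 87.66932678222656 482.2608642578125 320.4233093261719 87.45471954345703 3282
carr 631.5764770507812 66.17343139648438 296.22772216796875 451.26788330078125 0.056104253977537155 956
knob [617.44704273 117.37583166 101.41641283] 74
```

View pics/scenez.png

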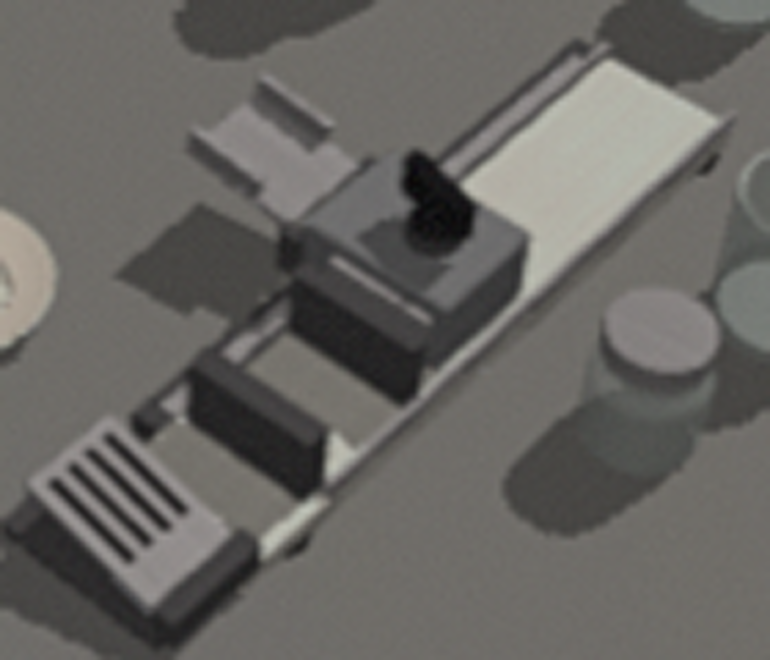

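```bash
python3 - <<'E'
from h import *
v=V("scene")
f=lambda u,w:(310+u/5.5,180+w/5.5)
for nm,pts,z in [("floor end",[(608,55),(722,120)],15),("curb outer R",[(735,115),(265,560)],24),("carr top: LF,LB,RB,RF",[(300,228),(395,155),(528,235),(438,305)],65),("mjaw top edge front",[(292,280),(425,365)],61),("fjaw top face +y edge",[(207,350),(328,433)],60),("fjaw -y edge",[(190,368),(310,455)],60),("treadle top",[(30,485),(110,418),(228,530),(150,610)],40),("paddle",[(190,130),(265,75),(330,125),(265,190)],53)]:
    print(nm,np.round(v.wz([f(*p) for p in pts],z)[:,:2],1).tolist())
for n in ("scene","side"):
    v=V(n) if n!="scene" else v
    P=v.cloud()
    for zl,zh in ((61,69),(56,62),(95,105),(9,19)):
        m=((v.d>0)&(P[...,0]>500)&(P[...,0]<740)&(P[...,1]>-130)&(P[...,1]<300)&(P[...,2]>zl)&(P[...,2]<zh)).astype(np.uint8)
        k,l,st,c=cv2.connectedComponentsWithStats(m)
        for i in range(1,k):
            if st[i,4]>25: print(n,zl,zh,st[i,4],np.round(c[i]),[np.round(x,1) for x in cv2.minAreaRect(P[l==i][:,:2].astype(np.float32))])
E
```

```text
floor end [[601.8, 331.0], [676.0, 321.8]]
curb outer R [[682.9, 319.9], [648.7, -67.6]]
carr top: LF,LB,RB,RF [[565.4, 79.5], [575.0, 149.5], [656.1, 141.3], [645.5, 76.7]]
mjaw top edge front [[579.7, 52.1], [658.9, 44.6]]
fjaw top face +y edge [[572.5, -7.4], [645.1, -15.0]]
fjaw -y edge [[572.7, -21.0], [645.7, -30.4]]
treadle top [[545.7, -107.1], [551.0, -54.0], [632.3, -73.9], [630.2, -129.5]]
paddle [[475.4, 113.5], [482.5, 170.4], [530.7, 159.2], [530.7, 100.8]]
scene 61 69 456 [384. 223.] [array([608.2, 112.8]), array([70.5, 89.5]), np.float64(83.9)]
scene 56 62 230 [379. 233.] [array([626. ,  80.4]), array([109.6,  77.8]), np.float64(30.1)]
scene 56 62 149 [356. 252.] [array([604.9, -15.6]), array([17.8, 74.9]), np.float64(82.3)]
scene 95 105 72 [389. 214.] [array([618.3, 112.5]), array([12.6, 45.5]), np.float64(71.2)]
scene 9 19 96 [399. 202.] [array([575.8, 250.9]), array([96.3, 13.4]), np.float64(84.0)]
scene 9 19 771 [413. 212.] [array([621.4, 186.4]), array([232. ,  76.4]), np.float64(84.3)]
scene 9 19 679 [357. 264.] [array([605.4,  89.4]), array([426.4, 107.7]), np.
[... 925 characters left out ...]
1. 286.] [array([728.3, 232. ]), array([55.8, 15.6]), np.float64(81.9)]
side 95 105 74 [263. 259.] [array([618.7, 115.9]), array([12.1, 47.2]), np.float64(70.9)]
side 9 19 448 [308. 254.] [array([561.6, -19.5]), array([ 97.6, 161.5]), np.float64(29.8)]
side 9 19 268 [290. 255.] [array([611.9,  18.6]), array([56.3, 75.3]), np.float64(84.2)]
side 9 19 53 [231. 270.] [array([717.7, 130.4]), array([51.1, 18.9]), np.float64(62.0)]
side 9 19 1515 [237. 309.] [array([633.6, 223.5]), array([158.8,  77.5]), np.float64(85.1)]
side 9 19 44 [205. 296.] [array([728.6, 230.7]), array([55. , 13.9]), np.float64(84.8)]
side 9 19 461 [254. 319.] [array([578.3, 225.2]), array([148.7,  22.6]), np.float64(84.8)]
```

```bash
python3 - <<'E'
from h import *
for n in ("scene","side"):
    v=V(n)
    for k in ("flask","teapot","mug1","sugar_jar","saucer"):
        for b in boxes_of(n,k)[:2]:
            c=b["centre"];print(n,k,np.round(c),round(b["score"],2),np.round(v.w([c])[0]))
    P=v.cloud();m=((v.d>0)&(P[...,0]>420)&(P[...,0]<900)&(P[...,1]>-420)&(P[...,1]<480)&(P[...,2]>72)&(P[...,2]<250)).astype(np.uint8)
    k,l,st,c=cv2.connectedComponentsWithStats(m)
    for i in range(1,k):
        if st[i,4]>25: q=P[l==i];print(st[i,4],np.round(q.min(0)),np.round(q.max(0)))
o=get_obs();print(o["t"])
E
```

```text
scene flask [390. 133.] 0.85 [457. 372. 136.]
scene teapot [363. 340.] 0.7 [ 767. -226.   96.]
scene mug1 [451. 225.] 0.79 [759. 193.  76.]
scene mug1 [251. 310.] 0.71 [ 499. -289.   34.]
scene sugar_jar [427. 251.] 0.67 [745.  93.  59.]
scene saucer [298. 231.] 0.8 [409. -13.   8.]
1362 [420. 363.  72.] [488. 440. 240.]
217 [590. 397.  72.] [662. 477.  89.]
270 [723. 191.  72.] [795. 277.  88.]
164 [595.  98.  72.] [640. 126. 107.]
249 [712.  90.  72.] [763. 143.  79.]
90 [ 791. -125.   72.] [ 809. -103.   96.]
1734 [ 713. -289.   72.] [ 816. -151.  118.]
side flask [253. 385.] 0.96 [423. 435. 183.]
side teapot [284. 183.] 0.66 [ 737. -171.   89.]
side teapot [312. 232.] 0.64 [588. -80.  37.]
side mug1 [199. 283.] 0.89 [726. 243.  79.]
side mug1 [182. 372.] 0.58 [647. 424.   5.]
side sugar_jar [233. 260.] 0.84 [714. 123.  50.]
side sugar_jar [412. 200.] 0.34 [ 387. -339.   42.]
side saucer [310. 229.] 0.66 [599. -89.  33.]
side saucer [356. 274.] 0.6 [422. -26.   2.]
622 [ 711. -287.   72.] [ 813. -145.  118.]
40 [ 790. -118.   73.] [807. -97.  97.]
193 [711.  93.  72.] [762. 146.  78.]
148 [596. 103.  73.] [640. 129. 106.]
295 [721. 190.  72.] [796. 277.  89.]
1676 [420. 369.  72.] [484. 455. 238.]
379 [589. 400.  72.] [661. 477.  87.]
1.9
```

```bash
python3 -m creep '[0.334,0.489,0,1.084,0.334,0.489,0,1.084,0.334,0.489,0,1.084,0.334,0.489,0,1.084,0.334,0.489,0,1.084,0.334,0.489,0,1.084,0.334,0.489,0,1.084,0.334,0.489,0,1.084,0.334,0.489,0,1.084,0.334,0.489,0,1.084]' 0; python3 -c "
from h import *
o=get_obs();print(o['t'],o['ee_pos'],np.degrees(np.arctan2(*Ro.from_rotvec(o['orientation']).as_matrix()[[1,0],1])),o['qpos'])"
```

```text
t: 2.73
ee_pos: [474.0, -232.0, 223.0]
orientation: [2.32, 2.117, 0.0]
ft_force: [-0.1, -0.3, -0.2]
width: 24.8
grasp_force: 0.0
2.7333 [ 473.98531239 -231.98799195  222.98139133] -5.241407554840919 [-4.77704135e-01  2.80170322e-01  1.84437797e+00 -2.59847628e-05
  1.01642744e+00 -3.86210572e-01]
```

```bash
python3 -m creep '[0.098,0.144,0,0,0.098,0.144,0,0,0.098,0.144,0,0,0.098,0.144,0,0,0.098,0.144,0,0,0.098,0.144,-0.04,0,0.098,0.144,-0.08,0,0.098,0.144,-0.12,0,0.098,0.144,-0.15,0,0.098,0.144,-0.17,0]'; python3 -m creep '[0,0,-0.01,0,0,0,-0.02,0,0,0,-0.025,0,0,0,-0.028,0,0,0,-0.028,0,0,0,-0.028,0,0,0,-0.028,0]'
```

```text
t: 3.57
ee_pos: [569.0, -89.8, 49.5]
orientation: [-2.323, -2.11, 0.004]
ft_force: [0.1, 0.3, -0.1]
width: 0.8
grasp_force: 0.0
t: 4.15
ee_pos: [569.1, -89.8, 25.9]
orientation: [-2.323, -2.11, 0.004]
ft_force: [-9.2, 0.3, 12.6]
width: 0.3
grasp_force: 5.9
```

```bash
python3 -m creep '[0,0,-0.004,0,0,0,-0.004,0,0,0,-0.004,0]';  python3 -m creep '[0,0,-0.004,0,0,0,-0.004,0,0,0,-0.004,0]'; python3 -c "
from h import *
v=V('scene');v.save('tr.png',(300,230,400,320),5)"
```

```text
t: 4.4
ee_pos: [569.5, -89.9, 25.0]
orientation: [-2.324, -2.111, 0.003]
ft_force: [-17.4, 3.1, 43.8]
width: 0.6
grasp_force: 21.8
t: 4.65
ee_pos: [569.6, -90.0, 24.5]
orientation: [-2.324, -2.111, 0.003]
ft_force: [-29.0, 4.5, 81.8]
width: 0.5
grasp_force: 40.5
```

View pics/tr.png

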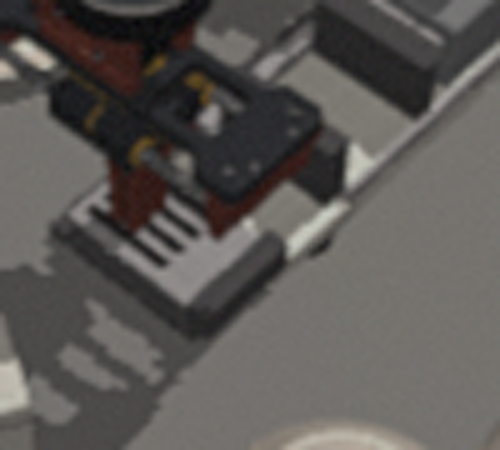

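The treadle lies flat at its stop, with the shut fingers on it. Next I release it and go to the lever paddle.

```bash
python3 -m creep '[0,0,0.03,0,0,0,0.06,0,0,0,0.1,0,-0.061,0.216,0.1,0,-0.061,0.216,0.1,0,-0.061,0.216,0.1,0,-0.061,0.216,0.1,0,-0.061,0.216,0.1,0,-0.061,0.216,0.1,0,-0.061,0.216,0.1,0]'; python3 -c "
from h import *
o=get_obs();print(o['ee_pos'])
for n in ('side','scene'):
    v=V(n);v.save('lv_%s.png'%n,(210,200,370,330) if n=='side' else (310,170,450,290),4)
    for k in ('lever','lever_pad','treadle_pad'):
        for b in boxes_of(n,k)[:1]: print(n,k,b['score'],np.round(v.w([b['centre']])[0]),np.round(b['centre']))
w=V('wrist');w.save('w1.png')
for b in boxes_of('wrist','lever_pad')[:2]: print(b,w.w([b['centre']]))
"
```

```text
t: 5.53
ee_pos: [509.7, 129.1, 117.8]
orientation: [2.321, 2.117, 0.003]
ft_force: [-0.1, 0.1, 0.8]
width: 0.7
grasp_force: 0.0
[509.68812239 129.13188578 117.76267814]
side lever 0.79 [522. 124.  50.] [296. 288.]
side lever_pad 0.39 [563. -87.  43.] [321. 232.]
side treadle_pad 0.6 [ 480. -256.   26.] [372. 210.]
scene lever 0.73 [509. 120.  54.] [356. 207.]
scene lever_pad 0.85 [520. 127.  55.] [360. 207.]
scene treadle_pad 0.78 [ 587. -103.   37.] [330. 276.]
{'centre': [467.8, 455.5], 'score': 0.66} [[617.44062442 -77.99044205  28.99419472]]
{'centre': [337.9, 243.6], 'score': 0.61} [[524.85283412 126.02817942  50.89072093]]
```

View pics/w1.png

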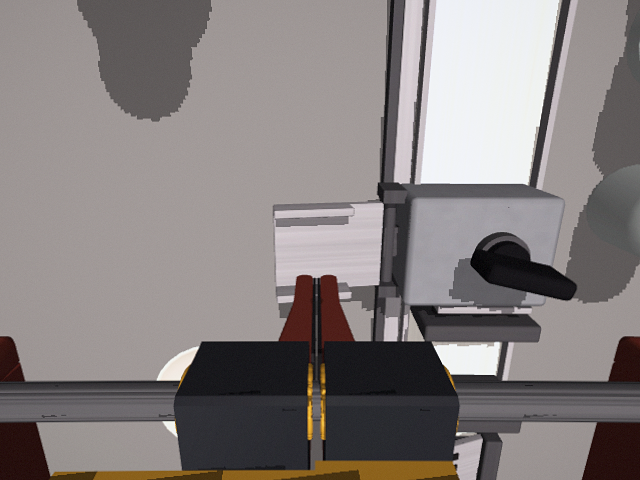

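The wrist view shows the paddle at cols 273-380 and rows 205-300. Its ears lie at rows ~211 and ~292, and the fingers point at its lower edge. The knob wing is at (525,270), turned a little clockwise.

```bash
python3 -c "
from h import *
v=V('wrist');print(v.wz([(275,211),(352,211),(277,292),(348,292)],67).round(1)); print(v.wz([(274,250),(382,250)],52).round(1));P=v.cloud()
print(P[[211,211,292,250,250],[290,340,290,300,340]].round(1))
m=((P[...,2]>75)&(P[...,0]>570)&(P[...,0]<700)&(P[...,1]>60)&(P[...,1]<170)&(P[...,2]<112)).astype(np.uint8);q=P[m>0];print(cv2.minAreaRect(q[q[:,2]>90][:,:2].astype(np.float32)),q.max(0))
m=(P[...,2]>61)&(P[...,2]<69)&(P[...,0]>560)&(P[...,0]<700)&(P[...,1]>60);print(cv2.minAreaRect(P[m][:,:2].astype(np.float32)))
print(v.wz([(415,307),(538,315),(424,340)],61).round(1), v.wz([(428,180),(425,0),(560,0),(533,180)],15).round(1))
"
```

```text
[[490.3 155.2  67. ]
 [533.8 151.   67. ]
 [485.  104.8  67. ]
 [527.9 100.6  67. ]]
[[484.4 126.5  52. ]
 [551.8 119.9  52. ]]
[[499.1 155.2  70. ]
 [527.  151.5  66.4]
 [492.5 102.5  64. ]
 [500.8 125.5  53.6]
 [525.6 122.2  51.3]]
((617.6110229492188, 114.97758483886719), (11.536604881286621, 46.10472869873047), 70.46449279785156) [640.10190776 126.74265241 105.49977458]
((607.4810180664062, 104.26803588867188), (92.9668960571289, 88.61660766601562), 84.48098754882812)
[[569.4  83.   61. ]
 [646.6  70.   61. ]
 [574.7  58.4  61. ]] [[590.9 153.7  15. ]
 [589.7 262.8  15. ]
 [669.6 254.5  15. ]
 [662.3 146.6  15. ]]
```

```bash
python3 -m creep '[0,-0.001,-0.035,0,0,-0.001,-0.06,0,0,-0.001,-0.07,0,0,-0.001,-0.076,0,0,-0.001,-0.081,0,0,-0.001,-0.083,0,0,-0.001,-0.083,0]'; python3 -m creep '[0.001,0.01,0,0,0.002,0.02,0,0,0.003,0.034,0,0,0.005,0.05,0,0,0.006,0.066,0,0,0.008,0.082,0,0,0.0094,0.098,0,0,0.0108,0.112,0,0,0.012,0.125,0,0,0.012,0.125,0,0]'; python3 -m creep '[0.0008,0.008,0,0,0.0016,0.016,0,0,0.002,0.022,0,0,0.0026,0.027,0,0,0.0026,0.027,0,0]'
```

```text
t: 6.67
ee_pos: [508.5, 125.5, 37.3]
orientation: [-2.324, -2.11, 0.004]
ft_force: [-19.3, 1.5, 52.4]
width: 0.0
grasp_force: 27.5
t: 7.5
ee_pos: [521.2, 253.4, 37.6]
orientation: [-2.323, -2.112, -0.001]
ft_force: [-17.3, 2.9, 42.7]
width: 0.2
grasp_force: 22.4
t: 7.92
ee_pos: [523.1, 273.9, 37.4]
orientation: [2.323, 2.113, -0.012]
ft_force: [-13.9, -21.0, 46.3]
width: 0.3
grasp_force: 24.2
```

```bash
python3 -m creep '[0,-0.005,0.0,0,0,-0.006,0.03,0,0,-0.006,0.07,0,0,-0.01,0.11,0,-0.01,-0.05,0.13,0,-0.105,-0.446,0.13,-0.595,-0.105,-0.446,0.13,-0.595,-0.105,-0.446,0.13,-0.595,-0.105,-0.446,0.13,-0.595,-0.105,-0.446,0.13,-0.595]' 0.95; python3 -c "
from h import *
v=V('scene');P=v.cloud()
for zl,zh in ((62,69),(55,62),(95,107)):
        m=((v.d>0)&(P[...,0]>540)&(P[...,0]<700)&(P[...,1]>-130)&(P[...,1]<380)&(P[...,2]>zl)&(P[...,2]<zh)).astype(np.uint8)
        k,l,st,c=cv2.connectedComponentsWithStats(m)
        for i in range(1,k):
            if st[i,4]>25: print(zl,zh,st[i,4],np.round(c[i]),[np.round(x,1) for x in cv2.minAreaRect(P[l==i][:,:2].astype(np.float32))])
v.save('op.png',(300,150,460,300),5)
"
```

```text
t: 8.75
ee_pos: [466.2, 26.6, 163.2]
orientation: [2.846, 1.329, 0.0]
ft_force: [1.0, -0.6, 0.6]
width: 63.8
grasp_force: 0.0
62 69 378 [414. 196.] [array([622.5, 251.6]), array([71.7, 88.6]), np.float64(84.1)]
55 62 205 [411. 207.] [array([628.1, 228.5]), array([84.8, 76. ]), np.float64(86.7)]
55 62 159 [356. 252.] [array([604.1, -16.5]), array([17. , 76.3]), np.float64(85.4)]
95 107 72 [420. 187.] [array([630.9, 250.8]), array([12.6, 47.4]), np.float64(67.8)]
```

View pics/op.png

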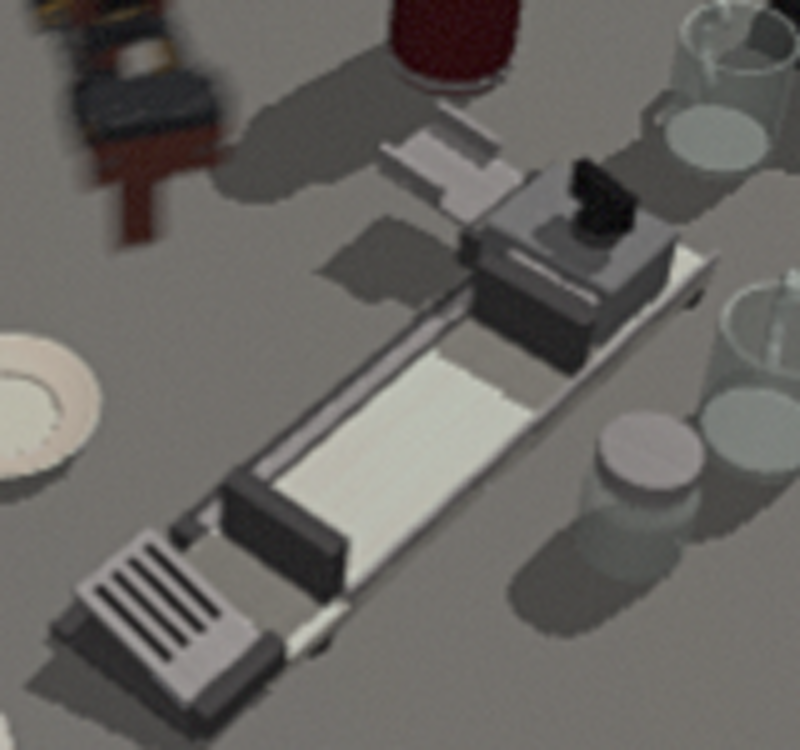

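The rack stands open with about 197 mm between the jaws, and the treadle is up. Now to the first tin.

```bash
cat > look.py <<'E'
from h import *
import sys
o=get_obs();R=Ro.from_rotvec(o["orientation"]).as_matrix();a=np.degrees(np.arctan2(R[1,1],R[0,1]))
print("tcp",o["ee_pos"].round(1),"closing",round(a,1),"t",o["t"],"w",round(o["width"],1))
v=V("wrist")
if len(sys.argv)>1: v.save(sys.argv[1])
for r in tins(v,38,50,False):
    if r[2]<66 and r[2]>40: print("tin %.1f %.1f size %.0f %.0f ang %.1f n%d px %s z%.0f"%tuple(r), "| shift mm",(np.array(r[:2])-o["ee_pos"][:2]).round(1),"spin rad",round(np.radians((r[4]-a+90)%180-90),3))
E
python3 -m creep '[-0.048,-0.195,0,0,-0.048,-0.195,0,0,-0.048,-0.195,0,0,-0.048,-0.195,0,0,-0.048,-0.195,0,0,-0.048,-0.195,0,0,-0.048,-0.195,-0.03,0,-0.048,-0.195,-0.03,0]'; python3 look.py w2.png
```

```text
t: 9.47
ee_pos: [416.8, -166.4, 130.2]
orientation: [-2.84, -1.334, 0.005]
ft_force: [-1.0, 0.4, -0.6]
width: 83.6
grasp_force: 0.0
tcp [ 416.8 -166.4  130.2] closing -39.7 t 9.4667 w 83.6
tin 573.5 -214.7 size 56 34 ang -36.9 n5013 px [559. 141.] z44 | shift mm [156.7 -48.3] spin rad 0.049
tin 416.3 -166.3 size 55 34 ang -39.6 n3830 px [315. 237.] z44 | shift mm [-0.5  0.1] spin rad 0.002
```

View pics/w2.png

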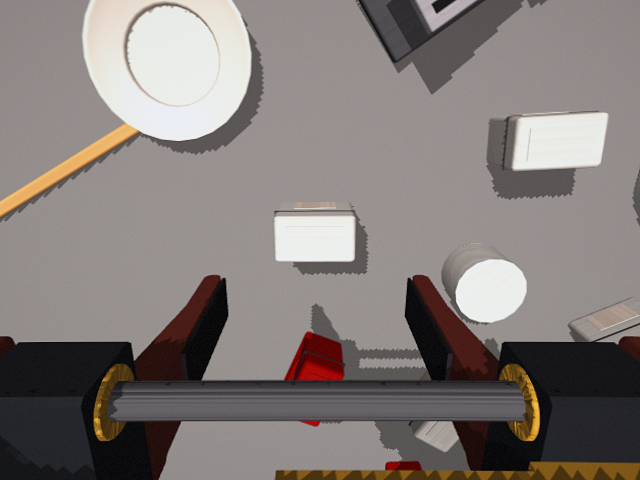

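The wrist view shows the white square tin straight between the fingers at (315,237). It isn't the round tin (485,285) or the red one (315,375). I'll grasp it.

```bash
python3 -m creep '[0,0,-0.04,0,0,0,-0.08,0,0,0,-0.105,0,0,0,-0.116,0,0,0,-0.116,0]' 0.95; python3 -m creep '[0,0,0,0,0,0,0,0,0,0,0,0,0,0,0,0,0,0,0,0,0,0,0,0,0,0,0,0,0,0,0.03,0,0,0,0.07,0,0,0,0.1,0]' 0.3;  python3 -m creep '[0.19,0.181,0,0.597,0.19,0.181,0,0.597,0.19,0.181,0,0.597,0.19,0.181,0,0.597,0.19,0.181,0,0.597,0.19,0.181,0,0.597,0.19,0.181,0,0.597,0.19,0.181,0,0.597,0.19,0.181,0,0.597,0.19,0.181,0,0.597]'; python3 look.py w3.png
```

```text
t: 9.93
ee_pos: [417.9, -165.3, 15.2]
orientation: [-2.838, -1.339, 0.005]
ft_force: [0.4, -0.3, 0.9]
width: 83.5
grasp_force: 0.0
t: 10.77
ee_pos: [418.8, -166.7, 118.7]
orientation: [-2.843, -1.338, 0.0]
ft_force: [0.9, -0.4, -1.0]
width: 56.1
grasp_force: 30.0
t: 11.6
ee_pos: [607.4, 13.4, 116.4]
orientation: [-2.323, -2.113, 0.003]
ft_force: [-0.4, -0.1, -1.3]
width: 55.6
grasp_force: 30.0
tcp [607.4  13.4 116.4] closing -5.4 t 11.6 w 55.6
```

View pics/w3.png

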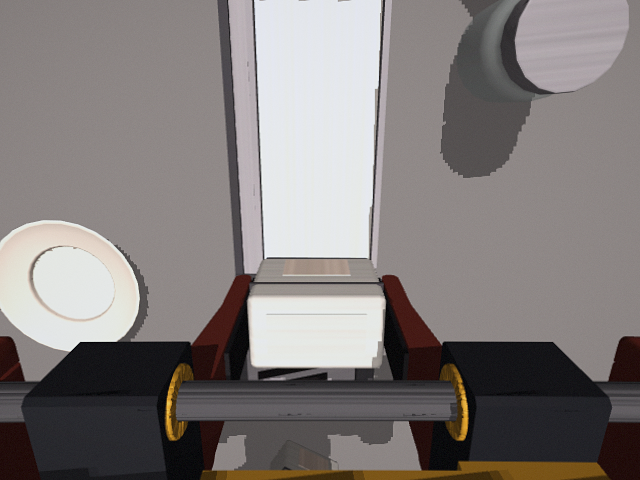

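The tin is held and lines up with the rack's channel, with the floor at cols 255-380. I'll shift it 3 mm off the fixed jaw, lower it and release.

```bash
python3 -m creep '[0,0.003,-0.03,0,0,0.003,-0.06,0,0,0.003,-0.075,0,0,0.003,-0.082,0,0,0.003,-0.0855,0,0,0.003,-0.0865,0]';  python3 -m creep '[0,0,0,0,0,0,0,0,0,0,0,0,0,0,0,0,0,0,0.04,0,0,0,0.08,0,0,0,0.1,0,0,0.0,0.1,0]' 0.95; python3 look.py;  python3 -m creep '[-0.034,-0.231,0,-0.548,-0.034,-0.231,0,-0.548,-0.034,-0.231,0,-0.548,-0.034,-0.231,0,-0.548,-0.034,-0.231,0,-0.548,-0.034,-0.231,0,-0.548,-0.034,-0.231,0,-0.548]'; python3 look.py
```

```text
t: 12.15
ee_pos: [608.6, 16.5, 30.5]
orientation: [-2.324, -2.113, 0.001]
ft_force: [0.3, -0.0, -2.8]
width: 55.8
grasp_force: 30.0
t: 12.82
ee_pos: [612.6, 17.4, 135.9]
orientation: [2.319, 2.11, 0.011]
ft_force: [0.5, -0.5, 0.4]
width: 83.4
grasp_force: 0.0
tcp [612.6  17.4 135.9] closing -5.4 t 12.8167 w 83.4
tin 721.8 133.8 size 43 14 ang 52.7 n564 px [476.  30.] z47 | shift mm [109.1 116.4] spin rad 1.014
tin 611.8 30.3 size 52 2 ang -5.5 n192 px [311. 217.] z41 | shift mm [-0.8 12.9] spin rad -0.002
tin 610.8 27.2 size 56 3 ang -5.5 n111 px [311. 220.] z48 | shift mm [-1.8  9.8] spin rad -0.003
tin 570.3 -76.9 size 43 41 ang 85.0 n1115 px [267. 352.] z44 | shift mm [-42.3 -94.3] spin rad -1.564
t: 13.45
ee_pos: [573.5, -218.1, 128.9]
orientation: [-2.812, -1.401, 0.002]
ft_force: [0.1, 0.1, -0.3]
width: 83.7
grasp_force: 0.0
tcp [ 573.5 -218.1  128.9] closing -37.0 t 13.45 w 83.7
tin 570.1 -86.8 size 57 45 ang 84.5 n4443 px [172.  76.] z45 | shift mm [ -3.4 131.3] spin rad -1.02
tin 575.6 -215.1 size 55 34 ang -37.0 n3903 px [315. 232.] z44 | shift mm [2.1 3. ] spin rad 0.001
tin 645.2 -307.7 size 56 35 ang -40.3 n3587 px [476. 276.] z44 | shift mm [ 71.7 -89.6] spin rad -0.056
tin 538.8 -400.8 size 55 26 ang -36.7 n1208 px [415. 430.] z44 | shift mm [ -34.6 -182.7] spin rad 0.006
tin 409.7 -349.9 size 47 35 ang 19.5 n1379 px [254. 465.] z43 | shift mm [-163.8 -131.8] spin rad 0.987
```

```bash
python3 -m creep '[0.002,0.003,-0.04,0,0.002,0.003,-0.08,0,0.002,0.003,-0.105,0,0.002,0.003,-0.115,0,0.002,0.003,-0.115,0]' 0.95; python3 -m creep '[0,0,0,0,0,0,0,0,0,0,0,0,0,0,0,0,0,0,0,0,0,0,0,0,0,0,0.03,0,0,0,0.07,0,0,0,0.1,0,0,0,0.1,0]' 0.3;  python3 -m creep '[0.036,0.268,0,0.55,0.036,0.268,0,0.55,0.036,0.268,0,0.55,0.036,0.268,0,0.55,0.036,0.268,0,0.55,0.036,0.268,0,0.55,0.036,0.268,0,0.55,0.036,0.268,0,0.55,0.036,0.268,0,0.55]'; python3 look.py; python3 - <<'E'
from h import *
v=V('scene');P=v.cloud();v.save('s2.png',(290,180,450,300),5)
hsv=cv2.cvtColor(v.im,cv2.COLOR_RGB2HSV)
m=(P[...,2]>54)&(P[...,2]<64)&(P[...,1]<45)&(P[...,1]>-60)&(P[...,0]>560)&(P[...,0]<660)
for nm,mm in (("white",m&(hsv[...,2]>120)),("dark",m&(hsv[...,2]<100))):
    print(nm,mm.sum(),[np.round(x,1) for x in cv2.minAreaRect(P[mm][:,:2].astype(np.float32))])
E
```

```text
t: 13.92
ee_pos: [574.8, -208.6, 12.1]
orientation: [-2.804, -1.407, 0.006]
ft_force: [-0.8, 0.2, 0.5]
width: 83.4
grasp_force: 0.0
t: 14.75
ee_pos: [580.7, -212.2, 121.8]
orientation: [2.802, 1.403, 0.011]
ft_force: [1.3, -0.8, -1.3]
width: 55.6
grasp_force: 30.0
t: 15.5
ee_pos: [612.4, 58.3, 114.6]
orientation: [-2.318, -2.12, 0.001]
ft_force: [0.9, -0.3, -2.0]
width: 55.9
grasp_force: 30.0
tcp [612.4  58.3 114.6] closing -5.1 t 15.5 w 55.9
tin 727.6 137.1 size 46 15 ang 36.2 n591 px [501.  96.] z48 | shift mm [115.2  78.8] spin rad 0.721
white 87 [array([607.5,  11.5]), array([33.1, 55.2]), np.float64(81.9)]
dark 182 [array([604.7, -15.1]), array([20.9, 75.4]), np.float64(84.8)]
```

View pics/s2.png

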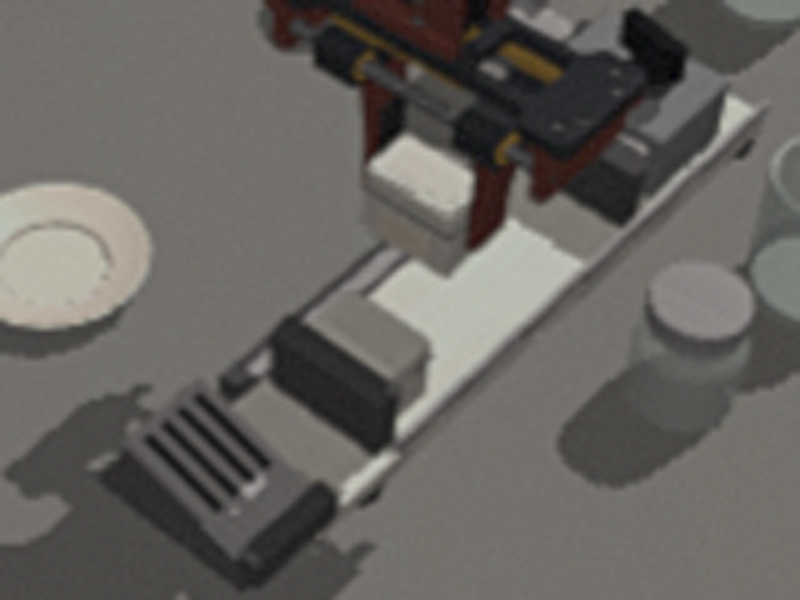

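Tin 1 stands just off the fixed jaw at crop (365,340), and tin 2 hangs in the grip above slot 2. I'll let the arm settle and measure how the held tin sits.

```bash
cat > held.py <<'E'
from h import *
o=get_obs();T=o["ee_pos"];R=Ro.from_rotvec(o["orientation"]).as_matrix();a=np.degrees(np.arctan2(R[1,1],R[0,1]))
v=V("wrist");P=v.cloud();hsv=cv2.cvtColor(v.im,cv2.COLOR_RGB2HSV)
d=P-T;loc=d@R   # tool coords
m=(v.d>0)&(hsv[...,1]<70)&(hsv[...,2]>110)&(d[...,2]>18)&(d[...,2]<45)&(abs(loc[...,1])<32)&(abs(loc[...,0])<40)
q=P[m];z=np.percentile(q[:,2],50);q=q[abs(q[:,2]-z)<5]
(cx,cy),(s1,s2),th=cv2.minAreaRect(q[:,:2].astype(np.float32))
if s1<s2:s1,s2,th=s2,s1,th+90
print("t",o["t"],"tcp",T.round(1),"closing %.1f w %.1f f %.0f"%(a,o["width"],o["grasp_force"]),"| held top centre %.1f %.1f z %.1f size %.0f %.0f ang %.1f n%d"%(cx,cy,z,s1,s2,(th+90)%180-90,m.sum()))
E
python3 -m creep '[0,0,0,0,0,0,0,0,0,0,0,0]'; python3 held.py
```

```text
t: 15.85
ee_pos: [612.9, 56.0, 115.3]
orientation: [-2.323, -2.115, 0.0]
ft_force: [-1.2, 0.1, -1.5]
width: 55.8
grasp_force: 30.0
t 15.85 tcp [612.9  56.  115.3] closing -5.4 w 55.8 f 30 | held top centre 612.8 50.1 z 142.2 size 56 35 ang -5.2 n10742
```

```bash
python3 -m creep '[-0.0015,0.003,-0.03,0,-0.0015,0.003,-0.06,0,-0.0015,0.003,-0.075,0,-0.0015,0.003,-0.082,0,-0.0015,0.003,-0.085,0,-0.0015,0.003,-0.085,0]';python3 held.py;  python3 -m creep '[0,0,0,0,0,0,0,0,0,0,0,0,0,0,0,0,0,0,0.04,0,0,0,0.08,0,0,0,0.1,0]' 0.95;   python3 -m creep '[0.034,-0.366,0,-0.61,0.034,-0.366,0,-0.61,0.034,-0.366,0,-0.61,0.034,-0.366,0,-0.61,0.034,-0.366,0,-0.61,0.034,-0.366,0,-0.61,0.034,-0.366,0,-0.61,0.034,-0.366,0,-0.61,0.034,-0.366,0,-0.61,0.034,-0.366,0,-0.61]'; python3 -m creep '[0,0,0,0,0,0,0,0,0,0,0,0]'; python3 look.py w4.png
```

```text
t: 16.4
ee_pos: [611.0, 59.9, 31.1]
orientation: [-2.321, -2.116, 0.001]
ft_force: [-0.4, 0.2, -1.4]
width: 55.7
grasp_force: 30.0
t 16.4 tcp [611.   59.9  31.1] closing -5.3 w 55.7 f 30 | held top centre 610.9 53.9 z 58.9 size 56 35 ang -5.6 n10970
t: 17.03
ee_pos: [613.2, 60.4, 133.9]
orientation: [2.319, 2.115, 0.005]
ft_force: [1.3, 0.5, -0.2]
width: 83.1
grasp_force: 0.0
t: 17.87
ee_pos: [645.7, -312.5, 130.6]
orientation: [2.85, 1.314, 0.001]
ft_force: [0.1, 0.4, -0.4]
width: 84.0
grasp_force: 0.0
t: 18.12
ee_pos: [645.3, -304.2, 130.1]
orientation: [-2.848, -1.324, 0.001]
ft_force: [-0.2, 0.5, 0.1]
width: 83.4
grasp_force: 0.0
tcp [ 645.3 -304.2  130.1] closing -40.2 t 18.1167 w 83.4
tin 646.4 -309.5 size 55 34 ang -40.1 n3831 px [322. 241.] z44 | shift mm [ 1.1 -5.3] spin rad 0.001
```

```bash
python3 -m creep '[0.001,-0.005,-0.04,0,0.001,-0.005,-0.08,0,0.001,-0.005,-0.105,0,0.001,-0.005,-0.116,0,0.001,-0.005,-0.116,0,0.001,-0.005,-0.116,0]' 0.95; python3 -m creep '[0,0,0,0,0,0,0,0,0,0,0,0,0,0,0,0,0,0,0,0,0,0,0,0,0,0,0.03,0,0,0,0.07,0,0,0,0.1,0,0,0,0.1,0]' 0.3;  python3 -m creep '[-0.032,0.4,0,0.607,-0.032,0.4,0,0.607,-0.032,0.4,0,0.607,-0.032,0.4,0,0.607,-0.032,0.4,0,0.607,-0.032,0.4,0,0.607,-0.032,0.4,0,0.607,-0.032,0.4,0,0.607,-0.032,0.4,0,0.607,-0.032,0.4,0,0.607]'; python3 -m creep '[0,0,0,0,0,0,0,0,0,0,0,0]'; python3 held.py
```

```text
t: 18.67
ee_pos: [647.1, -310.0, 14.8]
orientation: [2.849, 1.324, 0.0]
ft_force: [0.4, 0.6, 0.1]
width: 83.6
grasp_force: 0.0
t: 19.5
ee_pos: [650.3, -312.8, 121.7]
orientation: [2.842, 1.318, 0.011]
ft_force: [1.0, -0.1, -0.5]
width: 56.0
grasp_force: 30.0
t: 20.33
ee_pos: [613.4, 92.7, 113.7]
orientation: [-2.322, -2.115, 0.0]
ft_force: [-0.3, -0.5, -1.2]
width: 56.0
grasp_force: 30.0
t: 20.58
ee_pos: [614.3, 88.7, 113.8]
orientation: [-2.324, -2.114, 0.001]
ft_force: [0.1, -0.3, -1.8]
width: 56.2
grasp_force: 30.0
t 20.5833 tcp [614.3  88.7 113.8] closing -5.4 w 56.2 f 30 | held top centre 614.8 87.8 z 142.1 size 56 34 ang -5.3 n11407
```

```bash
python3 -m creep '[0,0.003,-0.03,0,0,0.003,-0.06,0,0,0.003,-0.075,0,0,0.003,-0.081,0,0,0.003,-0.084,0,0,0.003,-0.084,0]';python3 held.py;  python3 -m creep '[0,0,0,0,0,0,0,0,0,0,0,0,0,0,0,0,0,0,0.04,0,0,0,0.08,0,0,0,0.1,0]' 0.95;   python3 -m creep '[-0.068,-0.484,0,-0.127,-0.068,-0.484,0,-0.127,-0.068,-0.484,0,-0.127,-0.068,-0.484,0,-0.127,-0.068,-0.484,0,-0.127,-0.068,-0.484,0,-0.127,-0.068,-0.484,0,-0.127,-0.068,-0.484,0,-0.127,-0.068,-0.484,0,-0.127,-0.068,-0.484,0,-0.127]'; python3 -m creep '[-0.011,-0.08,0,0,-0.011,-0.08,0,0,-0.011,-0.08,0,0,-0.011,-0.08,0,0,-0.011,-0.08,0,0]'; python3 look.py
```

```text
t: 21.13
ee_pos: [614.2, 90.6, 30.7]
orientation: [-2.326, -2.111, 0.002]
ft_force: [1.4, 0.2, -0.5]
width: 56.1
grasp_force: 30.0
t 21.1333 tcp [614.2  90.6  30.7] closing -5.6 w 56.1 f 30 | held top centre 614.4 86.4 z 59.0 size 57 41 ang -5.5 n13093
t: 21.77
ee_pos: [616.2, 92.5, 134.0]
orientation: [2.323, 2.112, 0.005]
ft_force: [-0.2, 0.4, 0.2]
width: 83.4
grasp_force: 0.0
t: 22.6
ee_pos: [556.0, -322.4, 130.5]
orientation: [2.454, 1.961, 0.0]
ft_force: [0.4, -0.6, -0.8]
width: 83.2
grasp_force: 0.0
t: 23.02
ee_pos: [545.2, -399.9, 130.0]
orientation: [-2.454, -1.96, -0.0]
ft_force: [0.1, 0.0, 0.8]
width: 84.0
grasp_force: 0.0
tcp [ 545.2 -399.9  130. ] closing -12.8 t 23.0167 w 84.0
tin 402.8 -354.7 size 58 33 ang 18.5 n4110 px [ 91. 218.] z44 | shift mm [-142.4   45.2] spin rad 0.546
tin 547.3 -393.4 size 55 34 ang -12.7 n3973 px [316. 227.] z44 | shift mm [2.1 6.5] spin rad 0.001
tin 611.7 -601.4 size 56 22 ang -83.3 n1115 px [451. 449.] z48 | shift mm [  66.5 -201.5] spin rad -1.232
```

```bash
python3 -m creep '[0.002,0.006,-0.04,0,0.002,0.006,-0.08,0,0.002,0.006,-0.105,0,0.002,0.006,-0.116,0,0.002,0.006,-0.116,0,0.002,0.006,-0.116,0]' 0.95; python3 -m creep '[0,0,0,0,0,0,0,0,0,0,0,0,0,0,0,0,0,0,0,0,0,0,0,0,0,0,0.03,0,0,0,0.07,0,0,0,0.1,0,0,0,0.1,0]' 0.3;  python3 -m creep '[0.05,0.37,0,0.127,0.05,0.37,0,0.127,0.05,0.37,0,0.127,0.05,0.37,0,0.127,0.05,0.37,0,0.127,0.05,0.37,0,0.127,0.05,0.37,0,0.127,0.05,0.37,0,0.127,0.05,0.37,0,0.127,0.05,0.37,0,0.127]'; python3 -m creep '[0.0205,0.15,0,0,0.0205,0.15,0,0,0.0205,0.15,0,0,0.0205,0.15,0,0,0.0205,0.15,0,0,0.0205,0.15,0,0,0.0205,0.15,0,0]'; python3 held.py
```

```text
t: 23.57
ee_pos: [548.2, -393.5, 14.7]
orientation: [-2.452, -1.963, -0.0]
ft_force: [-0.1, -0.5, -0.3]
width: 83.3
grasp_force: 0.0
t: 24.4
ee_pos: [550.8, -396.9, 121.2]
orientation: [2.446, 1.955, 0.004]
ft_force: [1.6, -0.5, -0.8]
width: 55.7
grasp_force: 30.0
t: 25.23
ee_pos: [597.7, -18.2, 113.8]
orientation: [-2.318, -2.118, -0.001]
ft_force: [0.5, -0.3, -1.4]
width: 55.9
grasp_force: 30.0
t: 25.82
ee_pos: [617.4, 124.8, 113.6]
orientation: [-2.324, -2.113, 0.002]
ft_force: [1.0, 0.4, -1.5]
width: 55.8
grasp_force: 30.0
t 25.8167 tcp [617.4 124.8 113.6] closing -5.4 w 55.8 f 30 | held top centre 618.1 124.9 z 142.0 size 56 35 ang -5.7 n11476
```

```bash
python3 -m creep '[0,0.002,-0.03,0,0,0.002,-0.06,0,0,0.002,-0.075,0,0,0.002,-0.081,0,0,0.002,-0.084,0,0,0.002,-0.084,0]';python3 held.py;  python3 -m creep '[0,0,0,0,0,0,0,0,0,0,0,0,0,0,0,0,0,0,0.04,0,0,0,0.08,0,0,0,0.1,0]' 0.95;   python3 -m creep '[-0.15,-0.336,0,0.418,-0.15,-0.336,0,0.418,-0.15,-0.336,0,0.418,-0.15,-0.336,0,0.418,-0.15,-0.336,0,0.418,-0.15,-0.336,0,0.418,-0.15,-0.336,0,0.418,-0.15,-0.336,0,0.418,-0.15,-0.336,0,0.418,-0.15,-0.336,0,0.418]'; python3 -m creep '[-0.065,-0.146,0,0,-0.065,-0.146,0,0,-0.065,-0.146,0,0,-0.065,-0.146,0,0,-0.065,-0.146,0,0,-0.065,-0.146,0,0,-0.065,-0.146,0,0]'; python3 look.py
```

```text
t: 26.37
ee_pos: [617.5, 126.0, 30.7]
orientation: [-2.326, -2.111, 0.002]
ft_force: [0.3, -0.3, -0.9]
width: 56.2
grasp_force: 30.0
t 26.3667 tcp [617.5 126.   30.7] closing -5.5 w 56.2 f 30 | held top centre 618.2 121.7 z 59.1 size 58 43 ang -6.2 n13562
t: 27.0
ee_pos: [619.8, 128.1, 134.1]
orientation: [2.323, 2.112, 0.006]
ft_force: [1.3, 0.1, 1.3]
width: 83.6
grasp_force: 0.0
t: 27.83
ee_pos: [465.9, -213.0, 130.6]
orientation: [1.841, 2.545, -0.002]
ft_force: [-0.1, -0.4, -0.6]
width: 83.7
grasp_force: 0.0
t: 28.42
ee_pos: [403.1, -353.8, 130.2]
orientation: [-1.836, -2.549, -0.001]
ft_force: [0.4, 0.8, -0.9]
width: 83.4
grasp_force: 0.0
tcp [ 403.1 -353.8  130.2] closing 18.5 t 28.4167 w 83.4
tin 399.7 -353.7 size 55 34 ang 18.5 n3863 px [311. 235.] z44 | shift mm [-3.4  0.1] spin rad 0.0
```

```bash
python3 -m creep '[-0.003,0,-0.04,0,-0.003,0,-0.08,0,-0.003,0,-0.105,0,-0.003,0,-0.116,0,-0.003,0,-0.116,0,-0.003,0,-0.116,0]' 0.95; python3 -m creep '[0,0,0,0,0,0,0,0,0,0,0,0,0,0,0,0,0,0,0,0,0,0,0,0,0,0,0.03,0,0,0,0.07,0,0,0,0.1,0,0,0,0.1,0]' 0.3;  python3 -m creep '[0.15,0.35,0,-0.418,0.15,0.35,0,-0.418,0.15,0.35,0,-0.418,0.15,0.35,0,-0.418,0.15,0.35,0,-0.418,0.15,0.35,0,-0.418,0.15,0.35,0,-0.418,0.15,0.35,0,-0.418,0.15,0.35,0,-0.418,0.15,0.35,0,-0.418]'; python3 -m creep '[0.0713,0.1664,0,0,0.0713,0.1664,0,0,0.0713,0.1664,0,0,0.0713,0.1664,0,0,0.0713,0.1664,0,0,0.0713,0.1664,0,0,0.0713,0.1664,0,0,0.0713,0.1664,0,0]'; python3 held.py
```

```text
t: 28.97
ee_pos: [400.7, -353.6, 14.5]
orientation: [-1.833, -2.551, -0.0]
ft_force: [0.3, -0.9, 1.1]
width: 83.4
grasp_force: 0.0
t: 29.8
ee_pos: [402.6, -356.8, 119.7]
orientation: [1.83, 2.542, -0.002]
ft_force: [1.5, -1.4, -1.4]
width: 55.8
grasp_force: 30.0
t: 30.63
ee_pos: [551.3, -0.3, 113.7]
orientation: [-2.322, -2.116, -0.002]
ft_force: [-0.2, 0.6, -2.1]
width: 56.0
grasp_force: 30.0
t: 31.3
ee_pos: [620.1, 160.7, 113.4]
orientation: [-2.324, -2.112, 0.004]
ft_force: [-0.5, -0.1, -1.9]
width: 55.9
grasp_force: 30.0
t 31.3 tcp [620.1 160.7 113.4] closing -5.5 w 55.9 f 30 | held top centre 620.6 160.8 z 141.9 size 56 35 ang -5.1 n11508
```

```bash
python3 -m creep '[0,0.002,-0.03,0,0,0.002,-0.06,0,0,0.002,-0.075,0,0,0.002,-0.081,0,0,0.002,-0.084,0,0,0.002,-0.084,0]';python3 held.py;  python3 -m creep '[0,0,0,0,0,0,0,0,0,0,0,0,0,0,0,0,0,0,0.04,0,0,0,0.08,0,0,0,0.1,0]' 0.95;   python3 -m creep '[-0.098,0.1,0,0,-0.098,0.1,0,0,-0.098,0.1,0,0,-0.098,0.1,0,0,-0.098,0.1,0,0,-0.098,0.1,0,0,-0.098,0.1,0,0,-0.098,0.1,0,0,-0.098,0.1,0,0]' 0;  python3 - <<'E'
from h import *
o=get_obs();print(o["ee_pos"])
v=V('scene');P=v.cloud();v.save('s3.png',(290,160,450,280),5)
hsv=cv2.cvtColor(v.im,cv2.COLOR_RGB2HSV)
m=(P[...,2]>54)&(P[...,2]<64)&(P[...,1]<185)&(P[...,1]>-5)&(P[...,0]>560)&(P[...,0]<680)&(hsv[...,2]>110)
print("white",m.sum(),[np.round(x,1) for x in cv2.minAreaRect(P[m][:,:2].astype(np.float32))])
w=V('wrist');w.save('w5.png');Q=w.cloud()
m=(Q[...,2]>60)&(Q[...,2]<74)&(Q[...,0]>480)&(Q[...,0]<548)&(Q[...,1]>200)&(Q[...,1]<310)
k,l,st,c=cv2.connectedComponentsWithStats(m.astype(np.uint8))
for i in range(1,k):
    if st[i,4]>60: print("ear?",Q[l==i].mean(0).round(1),st[i,4],c[i].round())
E
```

```text
t: 31.85
ee_pos: [620.8, 162.9, 30.8]
orientation: [-2.325, -2.112, 0.002]
ft_force: [0.9, -0.5, -1.0]
width: 55.8
grasp_force: 30.0
t 31.85 tcp [620.8 162.9  30.8] closing -5.5 w 55.8 f 30 | held top centre 621.4 169.6 z 59.4 size 65 64 ang 84.6 n15346
t: 32.48
ee_pos: [623.1, 164.5, 134.2]
orientation: [2.323, 2.112, 0.006]
ft_force: [0.8, 0.1, 0.3]
width: 83.7
grasp_force: 0.0
t: 33.23
ee_pos: [524.4, 263.1, 130.2]
orientation: [2.326, 2.111, 0.0]
ft_force: [-0.2, 0.8, 0.7]
width: 26.9
grasp_force: 0.0
[524.35657264 263.11034804 130.18810258]
white 1015 [array([614.8,  87. ]), array([184.8,  58.2]), np.float64(84.7)]
ear? [524.8 291.3  65.6] 746 [312. 204.]
ear? [522.1 238.7  65. ] 517 [316. 283.]
```

View pics/s3.png

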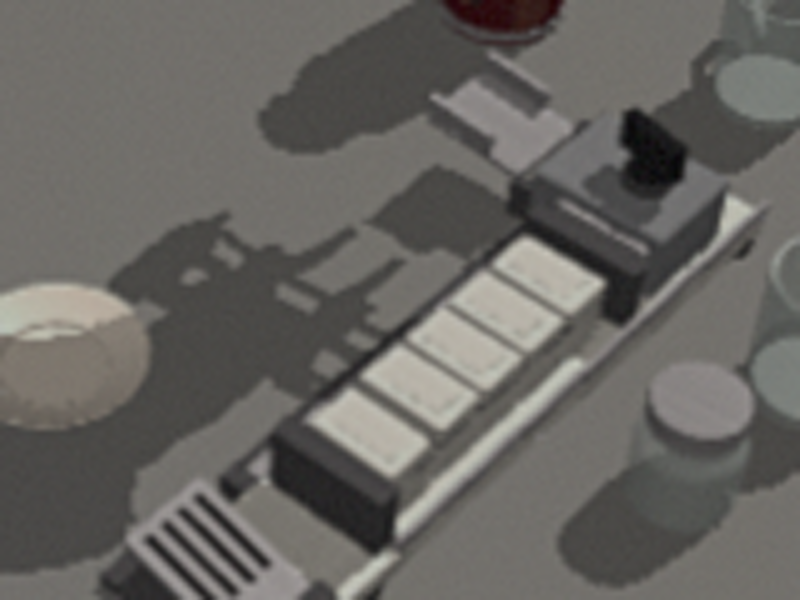

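View pics/w5.png

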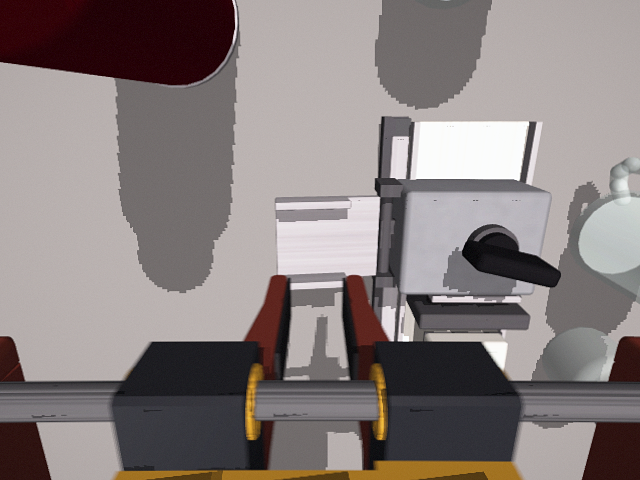

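All five tins stand in a row in the rack, at crop (365,430) to (550,275). The paddle is at wrist px (325,240) with its ears at rows 204 and 283. I'll press it and slide the jaw in.

```bash
python3 -m creep '[-0.001,0.002,-0.035,0,-0.001,0.002,-0.065,0,-0.001,0.002,-0.08,0,-0.001,0.002,-0.088,0,-0.001,0.002,-0.093,0,-0.001,0.002,-0.095,0,-0.001,0.002,-0.095,0]' 0; python3 -m creep '[-0.0005,-0.005,0,0,-0.001,-0.01,0,0,-0.0015,-0.015,0,0,-0.002,-0.02,0,0,-0.0025,-0.025,0,0,-0.003,-0.03,0,0,-0.003,-0.03,0,0]'; python3 -c "
from h import *
v=V('scene');v.save('s4.png',(290,160,450,280),5);w=V('wrist');Q=w.cloud()
print(boxes_of('wrist','jaw_face')[:2])"
```

```text
t: 33.92
ee_pos: [520.6, 266.2, 37.4]
orientation: [-2.324, -2.11, 0.005]
ft_force: [-16.1, 1.7, 30.0]
width: 0.5
grasp_force: 16.2
t: 34.5
ee_pos: [517.5, 235.8, 37.4]
orientation: [-2.324, -2.11, 0.004]
ft_force: [-16.1, 3.7, 29.9]
width: 0.4
grasp_force: 16.1
[{'centre': [534.1, 430.4], 'score': 0.91}]
```

View pics/s4.png

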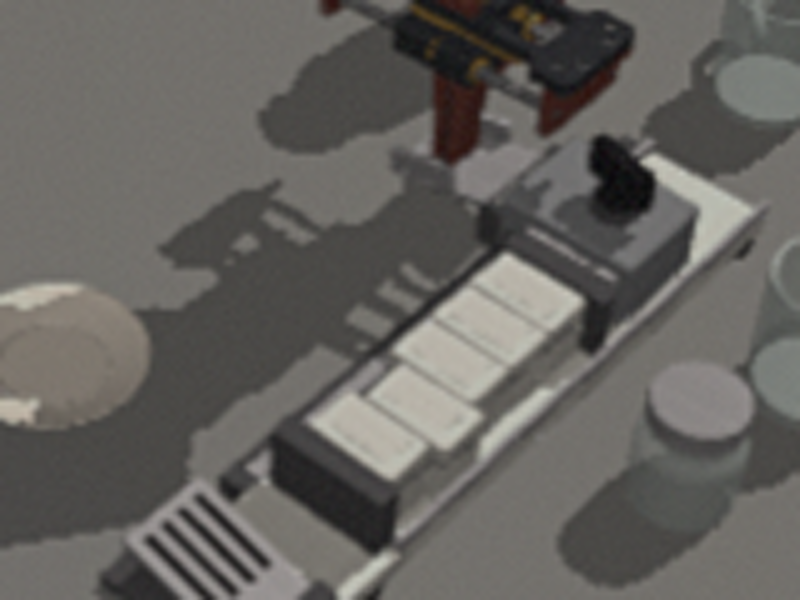

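The jaw has reached the row and closed up three tins. Tin 2 at crop (425,405) was knocked a little to +x, so I measure it before going on.

```bash
python3 - <<'E'
from h import *
for n in ("scene","side"):
    v=V(n);P=v.cloud();hsv=cv2.cvtColor(v.im,cv2.COLOR_RGB2HSV)
    xr=np.array([.9954,-.0958]);yr=np.array([.0958,.9954]);O=np.array([605.5,-6.5])
    q=P[...,:2]-O;X=q@xr;Y=q@yr
    m=(P[...,2]>50)&(P[...,2]<72)&(abs(X)<55)&(Y>-3)&(Y<185)&(hsv[...,2]>110)&(hsv[...,1]<70)
    print(n,Y[m].min().round(1),Y[m].max().round(1))
    for y in range(0,180,8):
        k=m&(abs(Y-y-4)<4)
        if k.sum()>8: print(y+4,"x %.1f..%.1f z %.1f (lo %.1f hi %.1f) n%d"%(*np.percentile(X[k],[2,98]),np.median(P[k][:,2]),*np.percentile(P[k][:,2],[5,95]),k.sum()))
E
```

```text
scene -0.1 171.2
4 x -22.9..28.7 z 58.2 (lo 56.2 hi 61.0) n56
12 x -25.4..29.0 z 59.1 (lo 56.0 hi 61.6) n50
20 x -23.6..28.5 z 58.9 (lo 56.2 hi 61.8) n56
28 x -23.1..28.1 z 58.5 (lo 55.8 hi 60.5) n43
36 x -17.0..37.8 z 57.9 (lo 55.2 hi 61.1) n62
44 x -15.4..37.4 z 59.0 (lo 56.2 hi 60.9) n49
52 x -15.5..37.2 z 58.5 (lo 56.2 hi 61.0) n48
60 x -16.9..36.4 z 58.7 (lo 55.8 hi 61.0) n50
68 x -25.7..26.2 z 58.1 (lo 54.3 hi 60.1) n47
76 x -24.7..27.3 z 58.5 (lo 53.8 hi 61.0) n52
84 x -24.7..26.9 z 59.1 (lo 54.7 hi 61.0) n53
92 x -26.7..27.4 z 59.0 (lo 56.9 hi 61.8) n46
100 x -25.7..27.0 z 57.9 (lo 54.6 hi 61.2) n42
108 x -25.3..26.6 z 58.6 (lo 55.2 hi 61.7) n50
116 x -25.3..27.2 z 58.7 (lo 55.9 hi 61.2) n48
124 x -26.9..27.2 z 59.0 (lo 55.7 hi 62.0) n51
132 x -23.9..27.2 z 58.5 (lo 56.3 hi 60.8) n40
140 x -25.6..26.7 z 58.6 (lo 55.4 hi 61.2) n50
148 x -25.9..26.0 z 59.6 (lo 56.3 hi 62.0) n46
156 x -25.7..26.2 z 58.5 (lo 56.2 hi 61.2) n40
164 x -23.9..27.0 z 58.7 (lo 56.1 hi 60.9) n39
172 x -25.5..17.6 z 57.4 (lo 55.3 hi 59.1) n12Traceback (most recent call last):
  File "<stdin>", line 7, in <module>
    return umr_minimum(a, axis, None, out, keepdims, initial, where)
ValueError: zero-size array to reduction operation minimum which has no identity
```

Tin 2 sits about 10 mm off the centre line, flat and square against the curb, so it is inside the 20 mm limit. The row is compact at 171 mm. I'll press on a little.

```bash
python3 -m creep '[-0.0001,-0.001,0,0,-0.0002,-0.002,0,0,-0.0002,-0.002,0,0]'; python3 -m creep '[-0.0001,-0.001,0,0,-0.0002,-0.002,0,0,-0.0002,-0.002,0,0]'
```

```text
t: 35.0
ee_pos: [517.4, 234.8, 37.4]
orientation: [-2.324, -2.11, 0.003]
ft_force: [-15.6, 6.0, 30.3]
width: 0.2
grasp_force: 16.0
t: 35.25
ee_pos: [517.3, 233.4, 37.5]
orientation: [-2.324, -2.109, 0.001]
ft_force: [-15.7, 9.3, 27.9]
width: 0.2
grasp_force: 15.6
```

```bash
python3 -m creep '[0,0,0.01,0,0,0,0.02,0,0,0,0.04,0,0,0,0.07,0,0,0,0.1,0]' 0; python3 -m creep '[0.11,-0.007,0,1.32,0.11,-0.007,0,1.32,0.11,-0.007,0,1.32,0.11,-0.007,0,1.32,0.11,-0.007,0,1.32,0.11,-0.007,0,1.32,0.11,-0.007,0,1.32,0.11,-0.007,0,1.32,0.11,-0.007,0,1.32,0.11,-0.007,0,1.32]' 0.5; python3 -m creep '[0,0,0,0.05,0,0,0,0.07,0,0,0,0.07,0,0,0,0.07]'; cat > knob.py <<'E'
from h import *
import sys
o=get_obs();R=Ro.from_rotvec(o["orientation"]).as_matrix();a=np.degrees(np.arctan2(R[1,1],R[0,1]));print("tcp",o["ee_pos"].round(1),"closing",a.round(1))
for n in ("wrist","scene","side"):
    v=V(n);P=v.cloud();g=v.im.max(2)
    if n==(sys.argv[1] if len(sys.argv)>1 else ""): v.save(sys.argv[2])
    for zl in (85,97):
        m=(v.d>0)&(P[...,2]>zl)&(P[...,2]<108)&(abs(P[...,0]-628)<45)&(abs(P[...,1]-226)<40)&(g<70)
        if m.sum()>30: print(n,zl,m.sum(),[np.round(x,1) for x in cv2.minAreaRect(P[m][:,:2].astype(np.float32))],P[m].mean(0).round(1))
E
python3 knob.py wrist w6.png
```

```text
t: 35.67
ee_pos: [518.6, 231.3, 135.6]
orientation: [-2.325, -2.112, 0.003]
ft_force: [0.2, -0.1, 0.6]
width: 0.5
grasp_force: 0.0
t: 36.5
ee_pos: [629.2, 224.3, 135.0]
orientation: [-0.64, -3.075, 0.001]
ft_force: [-0.2, 0.1, 0.5]
width: 43.9
grasp_force: 0.0
t: 36.83
ee_pos: [629.0, 224.7, 135.2]
orientation: [-0.544, -3.094, 0.0]
ft_force: [0.2, -0.8, -1.2]
width: 43.4
grasp_force: 0.0
tcp [629.  224.7 135.2] closing 70.1
wrist 85 1632 [array([628.5, 223.1]), array([10.8, 45.7]), np.float64(70.6)] [625.5 224.1 102.3]
wrist 97 1514 [array([628.4, 222.9]), array([10.5, 45.7]), np.float64(70.4)] [626.8 223.6 103.2]
scene 85 99 [array([629.9, 220.5]), array([14.3, 44.2]), np.float64(70.1)] [630.8 217.7  97.5]
scene 97 59 [array([629.8, 220. ]), array([13.9, 44.1]), np.float64(66.8)] [630.1 218.7 101.9]
side 85 110 [array([629.5, 224.9]), array([11.3, 48.5]), np.float64(68.8)] [626.3 227.3  98.5]
side 97 79 [array([629.4, 224.6]), array([11.1, 48.6]), np.float64(67.0)] [627.3 226.2 101.6]
```

View pics/w6.png

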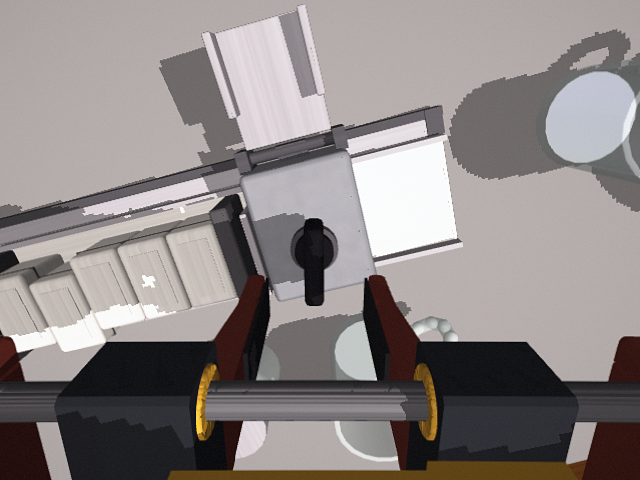

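The wing is at wrist px (315,262), square to the fingers, and the row touches the jaw. I'll grip the wing and turn it clockwise by 0.85 rad.

```bash
python3 -m creep '[-0.0005,-0.0017,-0.03,0,-0.0005,-0.0017,-0.052,0,-0.0005,-0.0017,-0.062,0,-0.0005,-0.0017,-0.063,0,-0.0005,-0.0017,-0.063,0]'; python3 -m creep '[0,0,0,0,0,0,0,0,0,0,0,0,0,0,0,0,0,0,0,0,0,0,0,0,0,0,0,0]' 0; python3 -m creep '[0,0,0,-0.1,0,0,0,-0.2,0,0,0,-0.3,0,0,0,-0.4,0,0,0,-0.5,0,0,0,-0.6,0,0,0,-0.7,0,0,0,-0.8,0,0,0,-0.85,0,0,0,-0.85]'; python3 -c "
from h import *
o=get_obs();R=Ro.from_rotvec(o['orientation']).as_matrix();print(np.degrees(np.arctan2(R[1,1],R[0,1])),o['moment'],o['ft_force'])"
```

```text
t: 37.4
ee_pos: [628.3, 223.3, 72.0]
orientation: [-0.541, -3.094, 0.001]
ft_force: [1.0, -0.2, 0.0]
width: 44.3
grasp_force: 0.0
t: 37.98
ee_pos: [628.7, 223.4, 72.8]
orientation: [0.54, 3.094, 0.0]
ft_force: [-1.2, -0.2, 3.5]
width: 10.7
grasp_force: 30.0
t: 38.82
ee_pos: [628.7, 223.5, 72.8]
orientation: [1.771, 2.595, 0.001]
ft_force: [-0.5, 1.3, 4.3]
width: 11.0
grasp_force: 30.0
21.38101926009941 [-0.0339164   0.02508318 -0.05291625] [-0.51175697  1.32830078  4.2862118 ]
```

```bash
python3 -m creep '[0,0,0,0,0,0,0,0,0,0,0,0,0,0,0.03,0,0,0,0.058,0,-0.107,0.0096,0.058,-0.469,-0.107,0.0096,0.058,-0.469,-0.107,0.0096,0.058,-0.469,-0.107,0.0096,0.058,-0.469,-0.107,0.0096,0.058,-0.469]' 0.5; python3 -m creep '[0,0,0,0,0,0,0,0,0,0,0,0,0,0,0,0]';python3 knob.py wrist w7.png; python3 - <<'E'
import cv2,numpy as np
a=cv2.imread('pics/w5.png')[170:360,370:560];b=cv2.imread('pics/w7.png')[170:360,370:560]
cv2.imwrite('pics/cmp.png',cv2.resize(np.hstack([a,b]),None,fx=2.1,fy=2.1,interpolation=cv2.INTER_CUBIC))
E
```

```text
t: 39.65
ee_pos: [520.0, 233.1, 130.4]
orientation: [-2.325, -2.113, 0.001]
ft_force: [0.6, -0.3, 0.5]
width: 44.1
grasp_force: 0.0
t: 39.98
ee_pos: [522.1, 232.8, 130.1]
orientation: [2.322, 2.116, 0.0]
ft_force: [0.1, 0.1, 0.2]
width: 44.0
grasp_force: 0.0
tcp [522.1 232.8 130.1] closing -5.3
wrist 85 2351 [array([628.4, 223.5]), array([11.3, 45.8]), np.float64(20.6)] [625.8 226.2 100. ]
wrist 97 1786 [array([628.4, 223.5]), array([11.3, 45.8]), np.float64(20.6)] [626.9 225.2 102.8]
scene 85 61 [array([628.4, 221.8]), array([10.7, 49.4]), np.float64(21.2)] [631.6 214.5 100. ]
scene 97 47 [array([628.3, 221.7]), array([10.5, 49.4]), np.float64(22.2)] [630.3 217.6 102.8]
side 85 105 [array([628.1, 224.3]), array([10.2, 46.7]), np.float64(21.1)] [626.4 226.5  98.9]
side 97 77 [array([628.1, 224.3]), array([10.2, 46.7]), np.float64(21.1)] [627.5 225.3 101.8]
```

View pics/cmp.png

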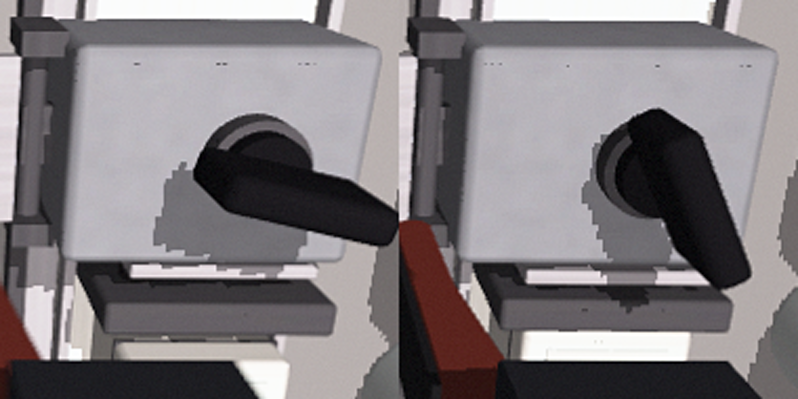

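The knob is now at about 1.1 rad. On the right (after), the jaw plate sits slightly closer to the carriage than on the left (free). I measure that sub-pixel to get the buffer compression.

```bash
python3 - <<'E'
from h import *
v=V("wrist")
def calc(png,tcp,ang):
    g=cv2.imread(png,0).astype(float)
    c=cams.get_calibration("wrist");M=np.array(c["mount"],float)
    T=np.eye(4);a=np.radians(ang);T[:3,:3]=np.array([[-np.sin(a),np.cos(a),0],[np.cos(a),np.sin(a),0],[0,0,-1]]) ;T[:3,3]=tcp
    T[:3,0]=np.cross(T[:3,1],T[:3,2]);W=T@M;v.R=W[:3,:3].T;v.t=-v.R@W[:3,3]
    out=[]
    for u in range(432,520,4):
        p=cv2.GaussianBlur(g[:,u-2:u+3].mean(1).reshape(-1,1),(1,5),0).ravel();d=np.gradient(p)
        def edge(lo,hi,s):
            i=lo+np.argmax(s*d[lo:hi]);k=s*d[i-2:i+3];return i+(k*np.arange(-2,3)).sum()/k.sum()
        e1=edge(285,300,-1);e2=edge(318,334,1)
        A=v.wz([(u,e1)],65)[0];B=v.wz([(u,e2)],61)[0]
        out.append((e1,e2,(A-B)@np.array([.0958,.9954,0])))
    out=np.array(out);print(png,np.median(out,0).round(2),out.std(0).round(2))
calc("pics/w5.png",[524.36,263.11,130.19],-5.5)
calc("pics/w7.png",[522.1,232.8,130.1],-5.3)
E
```

```text
pics/w5.png [292.45 332.96  32.76] [2.98 1.39 2.11]
pics/w7.png [293.78 327.63  27.28] [2.5  0.28 1.86]
```

```bash
python3 - <<'E'
import cv2,numpy as np
for f in ("w5","w7"):
    g=cv2.imread(f"pics/{f}.png",0).astype(int)
    for a,b in ((424,430),(440,450),(490,500),(505,515)):
        print(f,a,"carr",g[288:304,a:b].mean(1).round().astype(int).tolist(),"jaw",g[318:346,a:b].mean(1).round().astype(int).tolist())
E
```

```text
w5 424 carr [183, 182, 182, 186, 164, 141, 85, 41, 30, 28, 22, 20, 21, 22, 24, 30] jaw [100, 100, 100, 100, 98, 98, 98, 98, 98, 101, 80, 87, 100, 72, 65, 115, 139, 143, 141, 134, 130, 125, 123, 68, 25, 28, 30, 28]
w5 440 carr [178, 176, 184, 189, 169, 144, 99, 90, 177, 197, 222, 220, 215, 226, 110, 22] jaw [100, 99, 99, 97, 99, 98, 98, 98, 97, 99, 81, 81, 119, 130, 86, 161, 190, 190, 190, 190, 190, 190, 198, 122, 19, 27, 29, 29]
w5 490 carr [113, 113, 112, 112, 110, 104, 93, 69, 94, 128, 141, 138, 164, 195, 128, 34] jaw [99, 99, 99, 98, 99, 98, 99, 98, 99, 97, 85, 78, 88, 77, 58, 141, 186, 188, 189, 189, 187, 186, 184, 206, 236, 248, 250, 250]
w5 505 carr [130, 133, 132, 132, 131, 122, 101, 65, 174, 219, 224, 222, 220, 228, 160, 56] jaw [100, 99, 98, 98, 98, 99, 98, 99, 99, 97, 84, 116, 169, 185, 182, 181, 181, 181, 180, 180, 179, 179, 178, 178, 185, 194, 198, 196]
w7 424 carr [179, 178, 178, 177, 172, 148, 124, 70, 56, 50, 45, 42, 39, 39, 34, 32] jaw [95, 96, 96, 95, 94, 95, 94, 95, 81, 84, 108, 114, 117, 117, 120, 122, 124, 127, 129, 133, 134, 140, 146, 84, 20, 26, 28, 28]
w7 440 carr [179, 179, 180, 180, 178, 155, 130, 83, 64, 94, 129, 209, 222, 218, 213, 209] jaw [95, 94, 96, 95, 95, 95, 93, 93, 82, 123, 247, 252, 250, 249, 249, 249, 250, 250, 241, 244, 247, 248, 254, 194, 12, 25, 28, 27]
w7 490 carr [109, 108, 108, 112, 114, 109, 105, 88, 66, 94, 98, 156, 188, 194, 190, 194] jaw [95, 95, 95, 96, 97, 95, 96, 94, 89, 85, 231, 252, 249, 249, 249, 248, 249, 250, 244, 244, 249, 250, 254, 234, 10, 24, 28, 27]
w7 505 carr [10, 11, 9, 9, 17, 30, 41, 40, 35, 36, 63, 137, 185, 212, 218, 215] jaw [95, 95, 95, 95, 95, 95, 95, 94, 92, 88, 168, 203, 199, 200, 198, 197, 197, 196, 194, 193, 191, 191, 194, 159, 15, 25, 26, 27]
```

The jaw moved back about 1.5 mm relative to the carriage while the knob drove it out 1.74 mm. The buffer is therefore pressed back about 3.2 mm, which is tight. A last check of tins, lever and treadle comes next, then I hand in.

```bash
python3 -m creep '[-0.02,-0.02,0.05,0,-0.04,-0.1,0.1,0,-0.04,-0.1,0.1,0,-0.04,-0.1,0.1,0,-0.04,-0.1,0.1,0,-0.04,-0.1,0.1,0]'; python3 - <<'E'
from h import *
v=V("side");P=v.cloud();v2=V("scene");P2=v2.cloud();v2.save("fin.png",(290,160,450,280),5)
xr=np.array([.9954,-.0958]);yr=np.array([.0958,.9954]);O=np.array([605.5,-6.5])
for w,P in ((v,P),(v2,P2)):
    hsv=cv2.cvtColor(w.im,cv2.COLOR_RGB2HSV);q=P[...,:2]-O;X=q@xr;Y=q@yr
    m=(P[...,2]>52)&(P[...,2]<72)&(abs(X)<55)&(Y>-3)&(Y<170)&(hsv[...,2]>110)&(hsv[...,1]<70)
    for y in range(1,170,34):
        k=m&(abs(Y-y-17)<10)
        if k.sum()>8: print(w.name,y+17,"x %.1f..%.1f z %.1f"%(*np.percentile(X[k],[2,98]),np.median(P[k][:,2])))
    k=(abs(X+110)<6)&(abs(Y-233)<12);print("paddle z",np.median(P[k][:,2]) if k.any() else None)
    k=(abs(X+24)<6)&(abs(Y+83)<12);print("treadle z",np.median(P[k][:,2]) if k.any() else None)
E
```

```text
t: 40.68
ee_pos: [482.0, 132.5, 231.2]
orientation: [2.325, 2.112, 0.004]
ft_force: [-0.3, 0.4, 0.8]
width: 44.0
grasp_force: 0.0
side 18 x -23.6..26.3 z 58.2
side 52 x -16.4..37.0 z 58.0
side 86 x -26.1..25.0 z 58.0
side 120 x -25.7..25.3 z 58.1
side 154 x -27.2..26.6 z 58.3
paddle z 49.85029898017878
treadle z None
scene 18 x -24.3..28.9 z 58.9
scene 52 x -16.0..37.2 z 59.0
scene 86 x -25.9..27.0 z 58.8
scene 120 x -26.5..27.7 z 59.2
scene 154 x -26.5..26.5 z 58.8
paddle z 48.908622954570795
treadle z 42.00173672827748
```

View pics/fin.png

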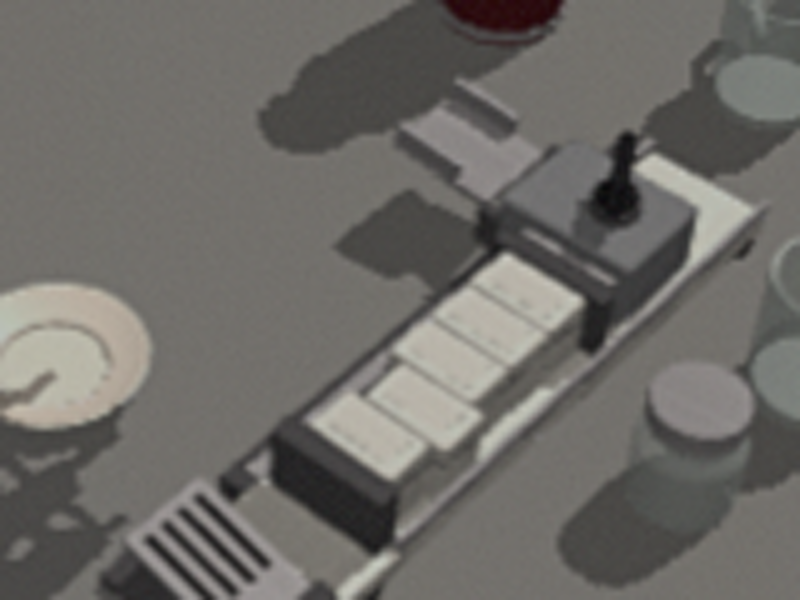

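The picture shows the five tins clamped between the jaws, the treadle raised and the knob turned. I check the paddle's slope to be sure the lever is fully up.

```bash
python3 - <<'E'
from h import *
xr=np.array([.9954,-.0958]);yr=np.array([.0958,.9954]);O=np.array([605.5,-6.5])
for n in ("scene","side"):
    w=V(n);P=w.cloud();q=P[...,:2]-O;X=q@xr;Y=q@yr
    for yc in (232,238):
        k=(w.d>0)&(X>-132)&(X<-78)&(abs(Y-yc)<10)&(P[...,2]>35)&(P[...,2]<60)
        s=np.polyfit(X[k]+110,P[k][:,2],1);print(n,yc,k.sum(),"slope %.3f z at pad %.1f"%tuple(s))
E
```

```text
scene 232 89 slope -0.108 z at pad 51.5
scene 238 86 slope -0.091 z at pad 51.4
side 232 154 slope -0.093 z at pad 50.9
side 238 155 slope -0.103 z at pad 51.5
```

Slope is about -0.1 rad, so the lever is up. Handing in.

```bash
python3 -c "
from workcell import ticket
print(ticket.close_job())"
```

```text
the job is handed in; nothing more can be done
None
```

I handed the job in at about 41 s: five tea tins are clamped upright in the rack (jaw buffer about 3.2 mm, treadle and lever up). Tin 2 sits about 10 mm off the centre line, inside the 20 mm limit, and the hand-in gave no verdict.

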